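Load the cell charger and shut its cover

TASK

Open the charger's cover and load every battery cell lying in the tray into a bay of its own: press the cell's flat end back against the sprung contact, lower it past the retaining lip and let it seat with its button end forward under the lip. Then shut the cover fully, and leave the tools round about where they are.

Things in the scene. Friction and masses are not known exactly. Their poses are not given: they have to be found in the camera images.
- charger: Grey charger with four bays side by side, 54 mm apart, 98 mm (x) by 226 mm (y), fixed on a 3 mm cork mat (mat top z = 0.003). Origin: centre of its underside; x axis to its back (springs, hinge), y along the row of bays, z up. In each bay two low V rails (12 mm high, x -38 to -2 mm) carry a seated cell, axis 19 mm above the underside. Behind the plates a block 47 mm high from x = 22 mm.
- bay0 (a point): Contact of bay 0 (charger y = 81 mm): on the inner face of the front wall (25.5 mm high), at charger x = -42 mm, 19 mm above its underside; the tip of a seated cell's button touches here. Above it a steel lip 18 mm wide juts 3.5 mm back from this face, 25.5 to 28.5 mm above the underside, and holds the button down. Axes as the charger's.
- bay1 (a point): Contact of bay 1 (charger y = 27 mm): on the inner face of the front wall (25.5 mm high), at charger x = -42 mm, 19 mm above its underside; the tip of a seated cell's button touches here. Above it a steel lip 18 mm wide juts 3.5 mm back from this face, 25.5 to 28.5 mm above the underside, and holds the button down. Axes as the charger's.
- bay2 (a point): Contact of bay 2 (charger y = -27 mm): on the inner face of the front wall (25.5 mm high), at charger x = -42 mm, 19 mm above its underside; the tip of a seated cell's button touches here. Above it a steel lip 18 mm wide juts 3.5 mm back from this face, 25.5 to 28.5 mm above the underside, and holds the button down. Axes as the charger's.
- bay3 (a point): Contact of bay 3 (charger y = -81 mm): on the inner face of the front wall (25.5 mm high), at charger x = -42 mm, 19 mm above its underside; the tip of a seated cell's button touches here. Above it a steel lip 18 mm wide juts 3.5 mm back from this face, 25.5 to 28.5 mm above the underside, and holds the button down. Axes as the charger's.
- spring0 (a joint): Sprung plate of bay 0, m: 0 free (its front face 46 mm behind the bay contact), 0.004 with a cell seated, 0.014 pressed fully back (1.6 N at first, 3 N seated, 7 N fully). 18 mm wide, 10 to 46 mm above the underside. A cell held level, axis 48 mm up, clears the lip and still meets the plate; pushed back 10.5 mm it can be lowered 29 mm behind the lip, then let forward.
- spring1 (a joint): Sprung plate of bay 1, m: 0 free (its front face 46 mm behind the bay contact), 0.004 with a cell seated, 0.014 pressed fully back (1.6 N at first, 3 N seated, 7 N fully). 18 mm wide, 10 to 46 mm above the underside. A cell held level, axis 48 mm up, clears the lip and still meets the plate; pushed back 10.5 mm it can be lowered 29 mm behind the lip, then let forward.
- spring2 (a joint): Sprung plate of bay 2, m: 0 free (its front face 46 mm behind the bay contact), 0.004 with a cell seated, 0.014 pressed fully back (1.6 N at first, 3 N seated, 7 N fully). 18 mm wide, 10 to 46 mm above the underside. A cell held level, axis 48 mm up, clears the lip and still meets the plate; pushed back 10.5 mm it can be lowered 29 mm behind the lip, then let forward.
- spring3 (a joint): Sprung plate of bay 3, m: 0 free (its front face 46 mm behind the bay contact), 0.004 with a cell seated, 0.014 pressed fully back (1.6 N at first, 3 N seated, 7 N fully). 18 mm wide, 10 to 46 mm above the underside. A cell held level, axis 48 mm up, clears the lip and still meets the plate; pushed back 10.5 mm it can be lowered 29 mm behind the lip, then let forward.
- cover (a joint): Hinged cover, 226 mm wide, 4 mm thick: 0 = shut, 2.0 rad = fully open (leaning back past upright). It stays at any angle (stiff hinge, about 1 to 2 N at the grip bar). Its hinge line runs along the charger's y, 50 mm behind the charger's origin and 51 mm above its underside. Ajar or shut at the start (0 to 0.6).
- cover_grip (a point): Centre of the cover's black grip bar: a round bar 14 mm thick and 30 mm long, parallel to the hinge and 130 mm from it, standing 22 mm out from the middle of the free edge of the cover (4 mm thick) on a 14 mm neck. Pinched at its two ends (30 mm apart) it can turn between the fingers as the cover swings. Axes as the cover's.
- tray: Shallow fixed grey tray, 250 mm (x) by 280 mm (y), walls 13 mm high, walls and floor 4 mm thick, on the same mat left of the charger; the cells lie in it. Origin: centre of its underside.
- cell0: A battery cell 50 mm long in a dark octagonal anti-roll sleeve, 26 mm across the flats (28 over the corners), with a brass band nearer the button end; about 70 g; lies in the tray on a flat; may be absent. Origin: on its axis, midway of the 50 mm. Its x axis points along it to the button (a brass button 10 mm thick, the last 4 mm of the length); the other end is flat.
- cell0_button (a point): Tip of that cell's button, 25 mm from its origin.
- cell1: A battery cell 50 mm long in a dark octagonal anti-roll sleeve, 26 mm across the flats (28 over the corners), with a brass band nearer the button end; about 70 g; lies in the tray on a flat; may be absent. Origin: on its axis, midway of the 50 mm. Its x axis points along it to the button (a brass button 10 mm thick, the last 4 mm of the length); the other end is flat.
- cell1_button (a point): Tip of that cell's button, 25 mm from its origin.
- cell2: A battery cell 50 mm long in a dark octagonal anti-roll sleeve, 26 mm across the flats (28 over the corners), with a brass band nearer the button end; about 70 g; lies in the tray on a flat; may be absent. Origin: on its axis, midway of the 50 mm. Its x axis points along it to the button (a brass button 10 mm thick, the last 4 mm of the length); the other end is flat.
- cell2_button (a point): Tip of that cell's button, 25 mm from its origin.
- cell3: A battery cell 50 mm long in a dark octagonal anti-roll sleeve, 26 mm across the flats (28 over the corners), with a brass band nearer the button end; about 70 g; lies in the tray on a flat; may be absent. Origin: on its axis, midway of the 50 mm. Its x axis points along it to the button (a brass button 10 mm thick, the last 4 mm of the length); the other end is flat.
- cell3_button (a point): Tip of that cell's button, 25 mm from its origin.
- pliers: Pliers with red grips, 139 mm long, lying left of the mat: leave alone. Origin: centre of its underside.
- screwdriver_red: Red screwdriver, 147 mm, lying left of the pliers: leave alone. Origin: centre of its underside.
- stamp: Wooden rubber stamp 54 mm high, behind the mat: leave alone. Origin: centre of its underside.
- oil_can: Small oil can 120 mm high with a bent spout, behind the mat: leave alone. Origin: centre of its underside.

How it is judged:
On the way:
1. every cell present is seated in a bay, button forward under the lip, with the cover still open ((distance between cell0_button and bay0 below 0.004 m or distance between cell0_button and bay1 below 0.004 m or distance between cell0_button and bay2 below 0.004 m or distance between cell0_button and bay3 below 0.004 m) and angle between the x axis of each of cell0, cell1, cell2, cell3 and the x axis of charger, either way round below 0.08 rad and linear speed of each of cell0, cell1, cell2, cell3 below 0.02 m/s and (distance between cell1_button and bay0 below 0.004 m or distance between cell1_button and bay1 below 0.004 m or distance between cell1_button and bay2 below 0.004 m or distance between cell1_button and bay3 below 0.004 m) and (distance between cell2_button and bay0 below 0.004 m or distance between cell2_button and bay1 below 0.004 m or distance between cell2_button and bay2 below 0.004 m or distance between cell2_button and bay3 below 0.004 m) and (distance between cell3_button and bay0 below 0.004 m or distance between cell3_button and bay1 below 0.004 m or distance between cell3_button and bay2 below 0.004 m or distance between cell3_button and bay3 below 0.004 m) and value of joint cover above 0.8 rad), for 0.2 s.
At the end, for the whole second after the job is handed in: Every cell present lies in a bay at rest, its button tip within 4 mm of the bay's front contact and its axis within 0.08 rad of the charger's x; the cover is shut (within 0.06 rad) ((distance between cell0_button and bay0 below 0.004 m or distance between cell0_button and bay1 below 0.004 m or distance between cell0_button and bay2 below 0.004 m or distance between cell0_button and bay3 below 0.004 m) and angle between the x axis of each of cell0, cell1, cell2, cell3 and the x axis of charger, either way round below 0.08 rad and linear speed of each of cell0, cell1, cell2, cell3 below 0.02 m/s and (distance between cell1_button and bay0 below 0.004 m or distance between cell1_button and bay1 below 0.004 m or distance between cell1_button and bay2 below 0.004 m or distance between cell1_button and bay3 below 0.004 m) and (distance between cell2_button and bay0 below 0.004 m or distance between cell2_button and bay1 below 0.004 m or distance between cell2_button and bay2 below 0.004 m or distance between cell2_button and bay3 below 0.004 m) and (distance between cell3_button and bay0 below 0.004 m or distance between cell3_button and bay1 below 0.004 m or distance between cell3_button and bay2 below 0.004 m or distance between cell3_button and bay3 below 0.004 m) and value of joint cover below 0.06 rad); the robot touches nothing.
It fails at once if the pliers is displaced by more than 30 mm (distance of pliers from where it was at the start of the episode above 0.03 m).
It fails at once if the screwdriver_red is displaced by more than 30 mm (distance of screwdriver_red from where it was at the start of the episode above 0.03 m).
It fails at once if the stamp is displaced by more than 30 mm (distance of stamp from where it was at the start of the episode above 0.03 m).
It fails at once if the oil_can is displaced by more than 30 mm (distance of oil_can from where it was at the start of the episode above 0.03 m).
Of cell0, cell1, cell2, cell3 only 3 to 4 are there at a start; the rules pass over those that are not, and their reading is None.
At some moment in a run one of cell0, cell1, cell2, cell3 may be knocked a few centimetres aside while the robot is not near it.
Once in a run the grip may slacken for a moment while it holds something.
It also fails if it takes over 200 s, if anything falls off the work surface, if the arm or the gripper's body presses on something with over 40 N, if the wrist force passes 120 N, or if a joint passes its speed limit or range.

ROBOT

A 7-joint arm with a two-finger parallel gripper is mounted at the origin on a cart in front of the work surface, level with it; the furniture and walls round the work are solid. World frame = base frame: x ahead of the robot, y to its left, z up, the work surface at z = 0. Lengths are in m, angles in rad, forces in N, time in s.
With the tool pointing down it reaches from about 0.4 to 0.75 m from the base axis. Payload 19.5 kg.
Tool frame: the origin (TCP) lies on the centre line of the jaws, within the pads' length; the fingertips stand 11 mm ahead of it and the grasp point (between the pads) lies 8 mm behind it; z points along the fingers, y is the line along which they close (so a half turn about z gives the same grasp; the last joint's range is limited). The gripper opens to 85 mm and grips with 20 to 120 N. Pads are 22 mm wide; open, the fingers measure 114 mm over their backs; the gripper's body (76 mm by 85 mm) begins 54 mm behind the grasp point. The pads swing forward as they close: fully open they stand 13 mm farther back than shut.
Start: joints at [-1.221, 0.707, -0.028, 1.485, 0.022, 0.951, -0.075], TCP at [0.22, 0.531, 0.242] pointing down, gripper open.
Joint ranges: [-2.71, 2.71], [-0.32, 2.16], [-1.57, 1.52], [0, 2.45], [-1.46, 4.6], [0, 2.02], [-2.83, 2.83]. Speed limits (rad/s): [1.89, 1.89, 2.57, 2.57, 3.01, 3.01, 3.01].

INTERFACE

Orientations are given as a 3x3 rotation matrix whose columns are the frame's x, y, z axes.
In Python, from rig import * gives the robot as it stands.
- The arm moves only by the shell command python3 -m jog 'ROWS' [FORCE]. ROWS is JSON, a list of rows, each a list of 7 numbers: the turn, a rotation vector about the world's x, y, z in degrees, then the shift along the world's x, y, z in mm, then the gripper command: -1 is shut, 1 is fully open, values between are in proportion. A call has 1 to 8 rows; each row shifts and turns the commanded pose from where the row before left it; what a row does not reach is not made up. A row lasts 1/10 s, in which the tool goes at most 50 mm and 8.59 degrees, less where a joint would pass 70% of its speed; a pose out of reach is approached as far as the arm can. A call is refused whole if a number of a shift passes 50 or a number of a turn 8.59, either way. A call with a gripper value outside its range is refused whole. The fingers move at their own pace and stop on an object; FORCE is the grip in N (left out, the last holds). Time passes only in rows, so rows that do not move let the fingers close. It gives the time, the measured TCP pose, the force, the opening and the grip force at its end, in the units of the state.
- observe(): the state, without advancing time (a new reading comes with each control period).
- get_image(name): name is "scene" or "top"; returns a dict with "pixels" (480x640x3 uint8, red, green, blue), "range_z" (480x640 float32, m along the optical axis (not along the pixel's ray), 0 where there is no reading), "vfov" (degrees; the focal length in pixels is half the picture's height over the tangent of half this angle, whatever the lens; pixels are square), "cx", "cy" (the principal point, pixels), "D" ([k1, k2, p1, p2, k3] as OpenCV has them; the pictures are not rectified), "origin" and "orientation" of the camera in the world. Camera axes: x right, y up, looking along -z (the intrinsics and any distortion apply to the point x, -y, -z); pixel columns grow to the right and rows downward; lengths in m; the calibration is good to about 2 mm. A picture is of the moment at which its call begins.
- close_job(): hands the job in; it is judged then, once.
The state is a dict: "time_s": time; "joints": joint angles; "qvel": joint speeds; "joint_efforts": joint torques, N m; "position": TCP position; "tcp_rot": TCP orientation; "wrist_force": force on the tool from outside, world axes, zero at the start; "wrist_torque": the same for the moment, N m; "gripper_width": finger opening in m; "gripper_force": force on a finger pad.
Only numpy, scipy, OpenCV 4.12 (cv2) and the standard library are available. Lean on these libraries where they do the work, as an engineer would, in place of code of your own. Each camera call takes 0.05 s, during which the arm holds its last target. There are 200 camera calls.

## Working session

There is one attempt and no reset: what is moved stays moved. The work goes in short steps, Python scripts to look and compute and a shell command to move; the robot and the scene stay as the last step left them, time stands still between calls to the robot, and variables do not carry over. Pictures are saved under pics/ and viewed, at most 14 in all, crops included, and the job is handed in when it is done.

```bash
ls; mkdir -p pics
cat > h.py <<'E'
from rig import *
import numpy as np, cv2
def cam(n):
    im=get_image(n); return im
def save(im,f):
    cv2.imwrite('pics/'+f,cv2.cvtColor(im['pixels'],cv2.COLOR_RGB2BGR))
def K(im):
    f=240/np.tan(np.radians(im['vfov'])/2)
    return np.array([[f,0,im['cx']],[0,f,im['cy']],[0,0,1.]])
def cloud(im):
    h,w=im['range_z'].shape
    u,v=np.meshgrid(np.arange(w),np.arange(h))
    p=cv2.undistortPoints(np.stack([u,v],-1).reshape(-1,1,2).astype(np.float64),K(im),np.array(im['D'],float)).reshape(h,w,2)
    z=im['range_z'].astype(float)
    P=np.stack([p[...,0]*z,-p[...,1]*z,-z],-1)
    W=P@np.array(im['orientation']).T+np.array(im['origin'])
    W[z==0]=np.nan
    return W
E
python3 - <<'E'
from h import *
s=observe();print({k:np.round(v,3).tolist() for k,v in s.items()})
for n in('scene','top'):
    im=cam(n);save(im,n+'0.png');print(n,im['vfov'],im['cx'],im['cy'],im['D'],im['origin'],np.round(im['orientation'],3).tolist())
    np.save(n+'0.npy',cloud(im))
E
```

```text
pics
{'time_s': 0.0, 'joints': [-1.221, 0.707, -0.028, 1.485, 0.022, 0.951, -0.075], 'qvel': [-0.001, 0.0, 0.001, -0.0, -0.001, -0.0, 0.002], 'joint_efforts': [0.002, -88.321, 1.235, -23.616, 0.017, 0.007, -0.0], 'position': [0.219, 0.531, 0.242], 'tcp_rot': [[-0.924, 0.382, -0.0], [0.382, 0.924, -0.001], [-0.0, -0.001, -1.0]], 'wrist_force': [0.019, -0.554, -0.314], 'wrist_torque': [-0.017, 0.005, 0.006], 'gripper_force': 0.0, 'gripper_width': 0.085}
scene 48.69338630165769 322.0256089370464 242.11525896359035 [0.03735795 0.         0.         0.         0.        ] [ 0.02385771 -0.52478798  1.00930055] [[0.666, 0.574, -0.476], [-0.746, 0.522, -0.414], [0.011, 0.63, 0.776]]
top 55.947029782357326 315.4095718665475 245.10185875541703 [0.03065709 0.         0.         0.         0.        ] [ 0.38239038 -0.0160871   0.94540339] [[-0.015, 0.978, -0.208], [-1.0, -0.014, 0.004], [0.001, 0.208, 0.978]]
```

View pics/top0.png

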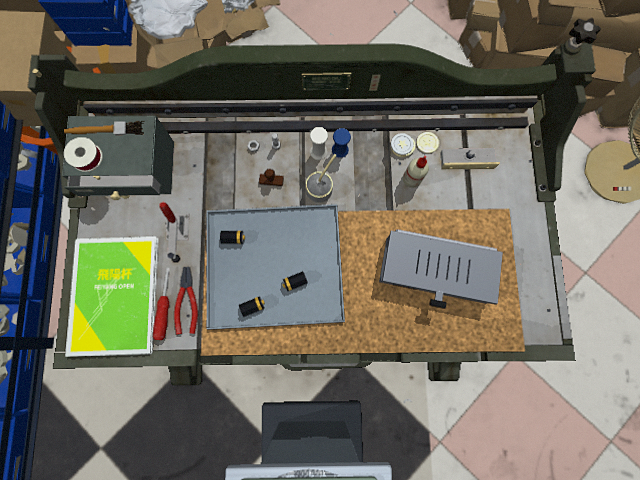

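View pics/scene0.png

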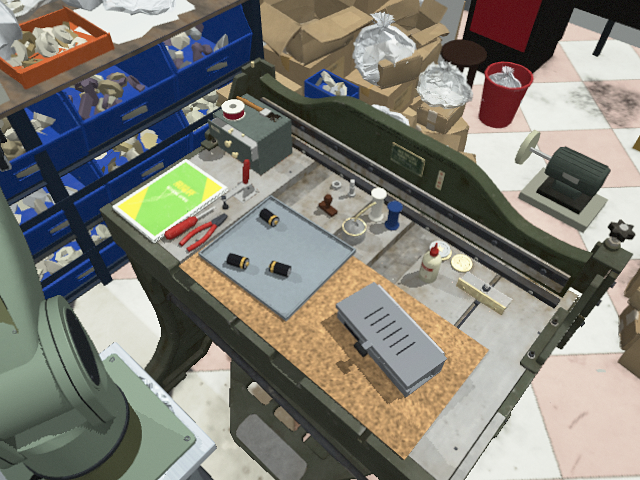

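The top view shows three cells: A at (232,237), B at (293,281) and C at (251,306). The charger is at about (440,265) with its cover ajar and the grip bar at (438,302). The tools are to the left of and behind the work area, and the arm is out of view. Next I'll measure.

Run:
```python
from h import *
W=np.load('top0.npy');img=cv2.cvtColor(cv2.imread('pics/top0.png'),cv2.COLOR_BGR2RGB).astype(int)
# tray floor height
print('tray floor',W[260,260],'mat',W[300,365])
for (u,v) in [(232,237),(293,281),(251,306)]:
    w=W[v-18:v+19,u-20:u+21].reshape(-1,3);c=img[v-18:v+19,u-20:u+21].reshape(-1,3)
    m=w[:,2]>0.022
    p=w[m];cc=c[m];bl=(cc.max(1)<70);br=(cc[:,0]-cc[:,2]>50)
    q=p[:,:2];(cx,cy),(a,b),an=cv2.minAreaRect((q*1000).astype(np.float32))
    bx=cv2.boxPoints(((cx,cy),(a,b),an))
    e=bx[1]-bx[0] if np.linalg.norm(bx[1]-bx[0])>np.linalg.norm(bx[2]-bx[1]) else bx[2]-bx[1]
    e/=np.linalg.norm(e)
    d=q[br].mean(0)*1000-[cx,cy]
    if d@e<0:e=-e
    print('cell',cx,cy,a,b,'zmax',np.percentile(p[:,2],95),'dir deg',np.degrees(np.arctan2(e[1],e[0])),'bandoff',d@e,m.sum())
# cover
u0,v0,u1,v1=380,228,505,310
w=W[v0:v1,u0:u1].reshape(-1,3);c=img[v0:v1,u0:u1].reshape(-1,3)
m=(w[:,2]>0.04)&(c.min(1)>90);p=w[m]
cen=np.median(p,0)
for _ in range(5):
    U,S,V=np.linalg.svd(p-p.mean(0),full_matrices=False);n=V[2]*np.sign(V[2][2]);d=(p-p.mean(0))@n;p=p[abs(d)<0.004]
print('cover n',n,'cen',p.mean(0),len(p),'tilt',np.degrees(np.arccos(n[2])))
# in plane rect
ax=np.cross(n,[0,0,1]);ax/=np.linalg.norm(ax);b=np.cross(ax,n)
c0=p.mean(0);q=np.stack([(p-c0)@ax,(p-c0)@b],1)*1000
r=cv2.minAreaRect(q.astype(np.float32));print(r)
for k in cv2.boxPoints(r):print(c0+(k[0]*ax+k[1]*b)/1000)
g=(c.max(1)<60)&(w[:,2]>0.03);print('grip',np.median(w[g],0),g.sum(),w[g].min(0),w[g].max(0))
```

```text
tray floor [0.55112843 0.0971046  0.00946451] mat [ 0.46450308 -0.12081913  0.00533106]
cell 598.2327880859375 153.73495483398438 49.08136749267578 26.423948287963867 zmax 0.03409051800303505 dir deg -91.65437 bandoff 14.977059391124888 299
cell 502.99713134765625 25.22800064086914 26.25914192199707 49.632755279541016 zmax 0.03476131878936598 dir deg 110.66319 bandoff 14.695702352703721 294
cell 454.2496337890625 110.56138610839844 26.322912216186523 48.639827728271484 zmax 0.034825566149577214 dir deg -69.57011 bandoff 14.686828063435918 306
cover n [ 0.05157688 -0.01112094  0.99860711] cen [ 0.52541676 -0.2723157   0.05894244] 5865 tilt 3.0244557673907013
((-0.386962890625, 6.741729736328125), (226.1550750732422, 127.62364196777344), 0.14026716351509094)
[ 0.480763   -0.14645595  0.06265038]
[ 0.60527954 -0.17362366  0.0559167 ]
[ 0.55707145 -0.39458089  0.05594591]
[ 0.43255491 -0.36741319  0.06267959]
grip [ 0.48204359 -0.25227168  0.05923008] 387 [ 0.44200698 -0.36467714  0.0307763 ] [ 0.59184816 -0.14972854  0.07103653]
```

Run:
```python
import cv2
a=cv2.imread('pics/top0.png');s=cv2.imread('pics/scene0.png')
x=cv2.resize(a[215:325,205:345],None,fx=4,fy=4,interpolation=2)[:, :560]
cv2.imwrite('pics/c.png',x)
y=cv2.resize(a[215:325,370:510],None,fx=4,fy=4,interpolation=2)
import numpy as np
cv2.imwrite('pics/c1.png',cv2.resize(np.hstack([x,y]),(800,314)))
```

```text
(no output)
```

View pics/c1.png

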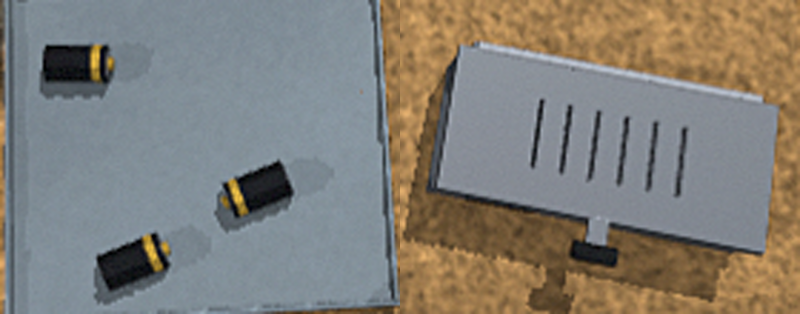

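The crop shows A's button pointing image-right (−y), B's image lower-left (+y) and C's right (−y), which matches the computed directions. The cover is almost shut. Next I'll locate the grip bar.

Run:
```python
from h import *
ex=np.array([.1245,-.0272,0]);ex/=np.linalg.norm(ex);ey=np.array([-ex[1],ex[0],0]);print('yaw',np.degrees(np.arctan2(ex[1],ex[0])))
bm=np.array([.58118,-.28410,.0559])
for n in('top','scene'):
    W=np.load(n+'0.npy');img=cv2.imread(f'pics/{n}0.png').astype(int)
    L=(W-bm)@np.stack([ex,ey,[0,0,1]],1)
    m=(abs(L[...,1])<.03)&(L[...,0]<-.108)&(L[...,0]>-.16)&(W[...,2]>.045)
    d=m&(img.max(2)<70)
    p=W[d];print(n,len(p),'bar L min',L[d].min(0),'max',L[d].max(0),'med',np.median(L[d],0),'W',np.median(p,0),'zmax',p[:,2].max())
    # back strip / edges profile
    s=(abs(L[...,1])<.09)&(L[...,0]>-.12)&(L[...,0]<.03)
    x=L[s][:,0];z=W[s][:,2]
    for a in np.arange(-.12,.03,.01):
        k=(x>a)&(x<a+.01)
        if k.sum():print(round(a*1000),k.sum(),round(np.nanmedian(z[k])*1000,1),end='; ')
    print()
```

```text
yaw -12.323989214890586
top 148 bar L min [-0.14062755 -0.02944726 -0.00922485] max [-0.11023693  0.0281464   0.01513653] med [-0.13245671  0.00222628  0.00923096] W [ 0.45230025 -0.25274321  0.06513096] zmax 0.07103652801921201
-120 555 3.6; -110 697 60.5; -100 458 61.0; -90 460 60.6; -80 452 59.9; -70 450 59.3; -60 451 58.8; -50 441 58.3; -40 440 57.7; -30 440 57.1; -20 436 56.7; -10 397 56.7; 10 220 2.6; 20 377 2.6; 
scene 103 bar L min [-0.13826854 -0.01694058 -0.00148143] max [-0.10826744  0.01373098  0.0149274 ] med [-0.13311497 -0.0024592   0.00982363] W [ 0.45047713 -0.25803705  0.06572363] zmax 0.07082739758836987
-120 412 2.7; -110 1260 25.8; -100 526 60.4; -90 440 60.3; -80 421 60.0; -70 371 59.5; -60 375 59.1; -50 390 58.5; -40 384 57.9; -30 379 57.1; -20 345 57.0; -10 378 56.8; 0 55 56.3; 20 13 4.7;
```

```bash
python3 -m jog '[[0,0,5.1,40,-30,0,1],[0,0,5.1,40,-30,0,1],[0,0,0,40,-30,0,1],[0,0,0,40,-30,0,1],[0,0,0,40,-30,0,1],[0,0,0,2,-40,0,1],[0,0,0,2,-40,0,1],[0,0,0,2,-40,0,1]]' 40 && python3 -m jog '[[0,0,0,2,-40,0,1],[0,0,0,2,-40,0,1],[0,0,0,2,-40,0,1],[0,0,0,2,-40,0,1],[0,0,0,2,-40,0,1],[0,0,0,2,-40,0,1],[0,0,0,2,-40,0,1],[0,0,0,2,-40,0,1]]' && python3 -m jog '[[0,0,0,2,-40,0,1],[0,0,0,2,-40,0,1],[0,0,0,2,-40,-40,1],[0,0,0,0,-40,-40,1],[0,0,0,0,0,0,1],[0,0,0,0,0,0,1]]'
```

```text
time_s: 0.9
position: [0.4254, 0.2597, 0.242]
tcp_rot: [[-0.977, 0.212, -0.0], [0.212, 0.977, -0.0], [0.0, -0.0, -1.0]]
wrist_force: [0.8, -0.7, 0.1]
gripper_width: 0.0855
gripper_force: 0.0
time_s: 1.7
position: [0.4413, -0.0603, 0.2422]
tcp_rot: [[-0.977, 0.212, -0.0], [0.212, 0.977, -0.0], [0.0, -0.0, -1.0]]
wrist_force: [1.2, -0.0, -0.4]
gripper_width: 0.085
gripper_force: 0.0
time_s: 2.3
position: [0.4469, -0.2094, 0.1709]
tcp_rot: [[-0.977, 0.213, -0.002], [0.213, 0.977, 0.001], [0.002, 0.0, -1.0]]
wrist_force: [-0.0, 0.8, 0.3]
gripper_width: 0.0853
gripper_force: 0.0
```

```bash
python3 -m jog '[[0,0,0,5,-46,0,1],[0,0,0,0,0,-38,1],[0,0,0,0,0,-38,1],[0,0,0,0,0,-37,1],[0,0,0,0,0,0,1],[0,0,0,0,0,0,1]]'
python3 - <<'E'
from h import *
print(observe()['joints'])
im=cam('top');save(im,'t1.png')
a=cv2.imread('pics/t1.png')[200:340,360:520];b=cam('scene');save(b,'s1.png');b=cv2.imread('pics/s1.png')[270:410,320:480]
cv2.imwrite('pics/t1c.png',cv2.resize(np.hstack([a,b]),(800,350),interpolation=2))
E
```

```text
time_s: 2.9
position: [0.453, -0.2547, 0.06]
tcp_rot: [[-0.977, 0.211, 0.001], [0.211, 0.977, -0.0], [-0.001, -0.0, -1.0]]
wrist_force: [-0.1, -0.4, 1.0]
gripper_width: 0.0854
gripper_force: 0.0
[ 0.52336026  0.9196364  -0.13505741  1.85222722  0.28689478  0.38797752
  1.53274303]
```

View pics/t1c.png

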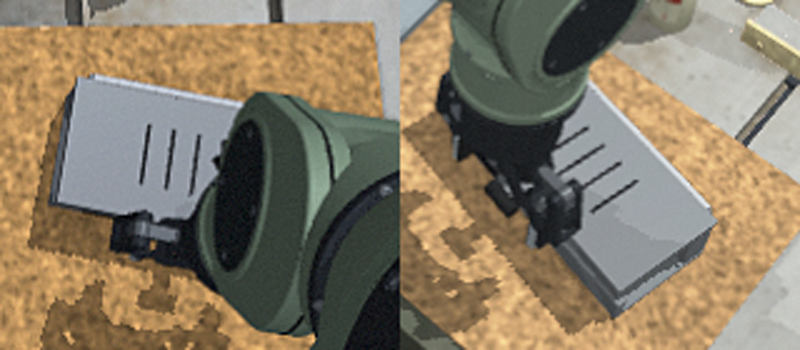

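The bar sits between the open fingers and the cover plate is clear of them. I'll close the gripper.

```bash
python3 -m jog '[[0,0,0,0,0,0,-1],[0,0,0,0,0,0,-1],[0,0,0,0,0,0,-1],[0,0,0,0,0,0,-1],[0,0,0,0,0,0,-1],[0,0,0,0,0,0,-1]]' 40
python3 - <<'E'
import numpy as np
ex=np.array([.977,-.2134]);
p0=None
for i,a in enumerate(np.linspace(0.07,1.95,25)):
    p=np.array([*(-130*np.cos(a)*ex),130*np.sin(a)])
    if p0 is not None: print(i,np.round(p-p0).tolist(),end=' ')
    p0=np.round(p)
E
```

```text
time_s: 3.6
position: [0.4523, -0.2558, 0.0587]
tcp_rot: [[-0.977, 0.213, 0.0], [0.213, 0.977, -0.001], [-0.0, -0.001, -1.0]]
wrist_force: [-0.9, -4.9, 0.4]
gripper_width: 0.0289
gripper_force: 41.9
1 [1.0, -1.0, 10.0] 2 [2.0, 0.0, 10.0] 3 [3.0, -1.0, 10.0] 4 [3.0, -0.0, 10.0] 5 [4.0, -1.0, 9.0] 6 [5.0, -1.0, 9.0] 7 [6.0, -1.0, 8.0] 8 [6.0, -2.0, 8.0] 9 [6.0, -1.0, 8.0] 10 [7.0, -2.0, 7.0] 11 [8.0, -1.0, 6.0] 12 [8.0, -2.0, 6.0] 13 [9.0, -2.0, 5.0] 14 [9.0, -2.0, 5.0] 15 [9.0, -2.0, 3.0] 16 [10.0, -2.0, 3.0] 17 [10.0, -2.0, 2.0] 18 [9.0, -2.0, 1.0] 19 [10.0, -3.0, 1.0] 20 [10.0, -2.0, -0.0] 21 [10.0, -2.0, -1.0] 22 [10.0, -2.0, -2.0] 23 [10.0, -2.0, -3.0] 24 [9.0, -2.0, -3.0]
```

```bash
python3 -m jog '[[0,0,0,1,-1,10,-1],[0,0,0,2,0,10,-1],[0,0,0,3,-1,10,-1],[0,0,0,3,0,10,-1],[0,0,0,4,-1,9,-1],[0,0,0,5,-1,9,-1],[0,0,0,6,-1,8,-1],[0,0,0,6,-2,8,-1]]'
```

```text
time_s: 4.4
position: [0.4819, -0.2624, 0.1334]
tcp_rot: [[-0.977, 0.212, -0.001], [0.212, 0.977, -0.0], [0.001, -0.0, -1.0]]
wrist_force: [-0.3, -1.7, -5.3]
gripper_width: 0.0289
gripper_force: 40.4
```

```bash
python3 -m jog '[[0,0,0,6,-1,8,-1],[0,0,0,7,-2,7,-1],[0,0,0,8,-1,6,-1],[0,0,0,8,-2,6,-1],[0,0,0,9,-2,5,-1],[0,0,0,9,-2,5,-1],[0,0,0,9,-2,3,-1],[0,0,0,10,-2,3,-1]]' && python3 -m jog '[[0,0,0,10,-2,2,-1],[0,0,0,9,-2,1,-1],[0,0,0,10,-3,1,-1],[0,0,0,10,-2,0,-1],[0,0,0,10,-2,-1,-1],[0,0,0,10,-2,-2,-1],[0,0,0,10,-2,-3,-1],[0,0,0,6,-1,-2,-1]]'
```

```text
time_s: 5.2
position: [0.5478, -0.2766, 0.1765]
tcp_rot: [[-0.977, 0.212, -0.002], [0.212, 0.977, -0.0], [0.001, -0.001, -1.0]]
wrist_force: [-4.4, -4.2, -1.3]
gripper_width: 0.029
gripper_force: 39.7
time_s: 6.0
position: [0.6241, -0.293, 0.1732]
tcp_rot: [[-0.977, 0.212, 0.002], [0.212, 0.977, -0.002], [-0.002, -0.001, -1.0]]
wrist_force: [-1.3, -6.3, 9.8]
gripper_width: 0.0287
gripper_force: 38.9
```

```bash
python3 -m jog '[[0,0,0,0,0,0,0.2],[0,0,0,0,0,0,0.2],[0,0,0,0,0,0,0.2],[0,0,0,0,0,35,0.5],[0,0,0,0,0,35,1],[0,0,-7.94,-2,40,0,1],[0,0,-7.94,-2,40,0,1],[0,0,-7.94,-2,40,0,1]]' && python3 -m jog '[[0,0,-7.94,-2,40,0,1],[0,0,-7.94,-2,40,0,1],[0,0,-7.94,-2,40,0,1],[0,0,-7.94,-3,40,0,1],[0,0,-7.94,-3,40,0,1],[0,0,-7.94,-3,40,0,1],[0,0,-7.94,-3,40,0,1],[0,0,0,-2,46,-30,1]]'
python3 - <<'E'
from h import *
for n in('scene','top'):
    im=cam(n);save(im,n+'2.png');np.save(n+'2.npy',cloud(im))
a=cv2.imread('pics/top2.png')[180:330,360:520];b=cv2.imread('pics/scene2.png')[250:400,320:480]
cv2.imwrite('pics/c2.png',cv2.resize(np.hstack([a,b]),(800,375),interpolation=2))
E
```

```text
time_s: 6.8
position: [0.6167, -0.1708, 0.242]
tcp_rot: [[-0.805, 0.594, 0.0], [0.594, 0.805, 0.001], [0.0, 0.001, -1.0]]
wrist_force: [1.7, 1.0, -0.4]
gripper_width: 0.0855
gripper_force: 0.0
time_s: 7.6
position: [0.5981, 0.1515, 0.2169]
tcp_rot: [[0.034, 0.999, 0.005], [0.999, -0.034, 0.001], [0.002, 0.005, -1.0]]
wrist_force: [1.5, 0.6, -0.5]
gripper_width: 0.0856
gripper_force: 0.0
```

View pics/c2.png

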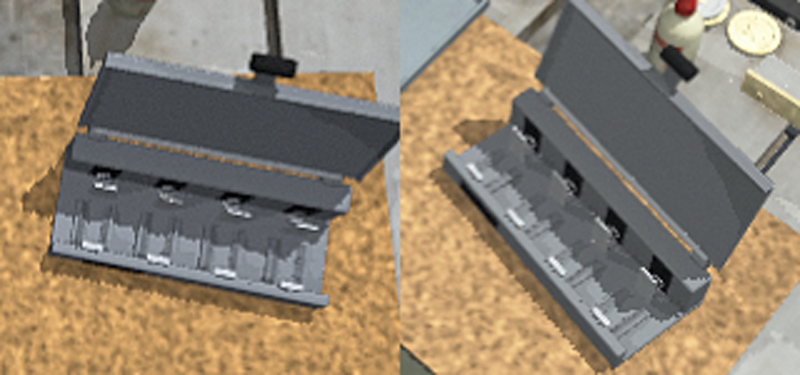

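View pics/top2.png

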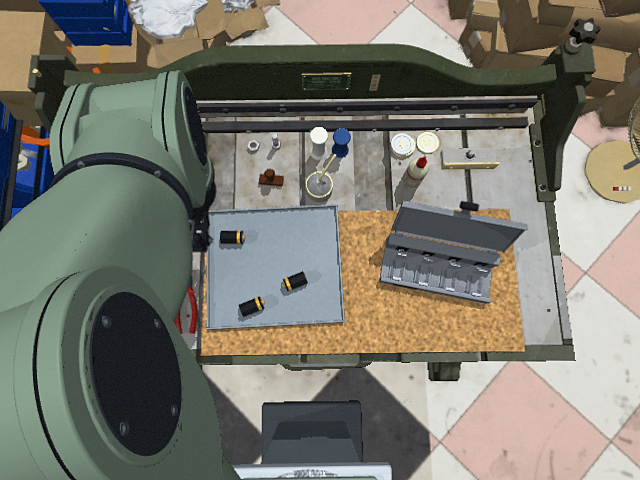

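The cover is fully open and all four bays are empty. The front contact lips are at image (398..485, 278..297) in the top view, and the cells haven't moved. Now I'll measure the charger precisely.

Run:
```python
from h import *
from scipy.optimize import minimize
yaw=np.radians(-12.32);o=np.array([.5304,-.2730])
for n in('top','scene'):
    W=np.load(n+'2.npy')
    ex=np.array([np.cos(yaw),np.sin(yaw)]);ey=np.array([-ex[1],ex[0]])
    d=W[...,:2]-o;x=d@ex;y=d@ey;z=W[...,2]
    blk=(z>.046)&(z<.056)&(x>.005)&(x<.065)&(abs(y)<.13)
    q=np.stack([x[blk],y[blk]],1)*1000
    print(n,'block',cv2.minAreaRect(q.astype(np.float32)),np.percentile(q,[1,50,99],axis=0).tolist(),np.median(z[blk]))
    fw=(z>.020)&(z<.036)&(x>-.065)&(x<-.035)&(abs(y)<.13)
    q=np.stack([x[fw],y[fw]],1)*1000
    print('front',cv2.minAreaRect(q.astype(np.float32)),np.percentile(q,[1,50,99],axis=0).tolist(),np.median(z[fw]))
    # yaw from block front edge: min x per y bin
    t=np.stack([x[blk],y[blk]],1);ys=[];xs=[]
    for a in np.arange(-.1,.1,.01):
        k=(t[:,1]>a)&(t[:,1]<a+.01)
        if k.sum()>3: ys.append(a+.005);xs.append(np.percentile(t[k,0],5))
    print('edge fit',np.polyfit(ys,xs,1))
    t=np.stack([x[fw],y[fw]],1);ys=[];xs=[]
    for a in np.arange(-.1,.1,.01):
        k=(t[:,1]>a)&(t[:,1]<a+.01)
        if k.sum()>2: ys.append(a+.005);xs.append(np.percentile(t[k,0],5))
    print('front fit',np.polyfit(ys,xs,1))
```

```text
top block ((26.9743595123291, 0.5155410766601562), (43.95417404174805, 225.971435546875), 0.010695203207433224) [[19.189817116595634, -109.06513046407343], [32.15723346905277, 0.6502700993577089], [47.07502959465122, 110.23343518101701]] 0.049412114395370466
front ((-47.954105377197266, 0.62939453125), (14.900335311889648, 225.91006469726562), 0.3602735698223114) [[-55.147038239946134, -109.34257515665277], [-49.21475620279363, 2.667931033386333], [-40.93797641813033, 111.14459667891589]] 0.027986583930802167
edge fit [-0.00280769  0.02065513]
front fit [-0.00642519 -0.05409945]
scene block ((29.313377380371094, -1.507354736328125), (48.3731803894043, 225.1468505859375), 0.13606275618076324) [[5.64367037664287, -111.3687406481417], [34.76451432485116, -11.625199591239209], [51.134642257387455, 107.34145620433588]] 0.049699473258642546
front ((-45.10664749145508, -1.96844482421875), (16.104318618774414, 224.9803924560547), 0.31673678755760193) [[-52.337699370675345, -112.29053507851029], [-47.16561870802735, -9.898596372773678], [-38.02539339224766, 107.26018133038816]] 0.027884032989056062
edge fit [-0.01251776  0.01811075]
front fit [-0.00239468 -0.05163403]
```

Run:
```python
from h import *
# bright lips in both images + A check
yaw=np.radians(-12.32);o=np.array([.5304,-.2730]);ex=np.array([np.cos(yaw),np.sin(yaw)]);ey=np.array([-ex[1],ex[0]])
for n in('top','scene'):
    W=np.load(n+'2.npy');im=cv2.imread(f'pics/{n}2.png').astype(int)
    d=W[...,:2]-o;x=d@ex;y=d@ey;z=W[...,2]
    m=(im.min(2)>165)&(x>-.06)&(x<-.02)&(abs(y)<.12)&(z>.015)
    k,l,st,c=cv2.connectedComponentsWithStats(m.astype(np.uint8))
    for i in range(1,k):
        if st[i,4]>5: s=l==i;print(n,st[i,4],np.round(1000*np.array([x[s].mean(),y[s].mean(),np.median(z[s]),np.ptp(x[s]),np.ptp(y[s])]),1))
```

```text
top 19 [-43.4  81.8  31.    4.5  15.6]
top 20 [-43.2  27.7  31.1   4.   16.8]
top 19 [-43.1 -25.7  31.6   5.   15.1]
top 19 [-42.7 -80.3  31.4   4.5  14.3]
scene 18 [-41.   80.1  31.    6.1  17.9]
scene 20 [-40.4  26.   30.6   6.3  17.7]
scene 20 [-40.1 -28.6  30.3   5.3  15.5]
scene 20 [-40.4 -81.   31.2   5.1  15.8]
```

```bash
python3 -m jog '[[0,0,0,0,2,-43,0.2],[0,0,0,0,0,-45,0.2],[0,0,0,0,0,-45,0.2],[0,0,0,0,0,-30,0.2],[0,0,0,0,0,0,0.2],[0,0,0,0,0,0,0.2]]' 60
python3 - <<'E'
from h import *
im=cam('scene');save(im,'s3.png');b=cv2.imread('pics/s3.png')[180:300,190:350]
cv2.imwrite('pics/s3c.png',cv2.resize(b,(800,600),interpolation=2))
s=observe();print(s['position'],s['joints'])
E
```

```text
time_s: 8.3
position: [0.5978, 0.1515, 0.0524]
tcp_rot: [[0.029, 1.0, 0.0], [1.0, -0.029, 0.0], [0.0, 0.0, -1.0]]
wrist_force: [1.1, -0.3, 0.7]
gripper_width: 0.0515
gripper_force: 0.0
[0.59822326 0.15162914 0.05314824] [-0.37257379  1.0301125   0.15576365  1.49004447 -0.22561068  0.63718733
 -0.13858326]
```

View pics/s3c.png

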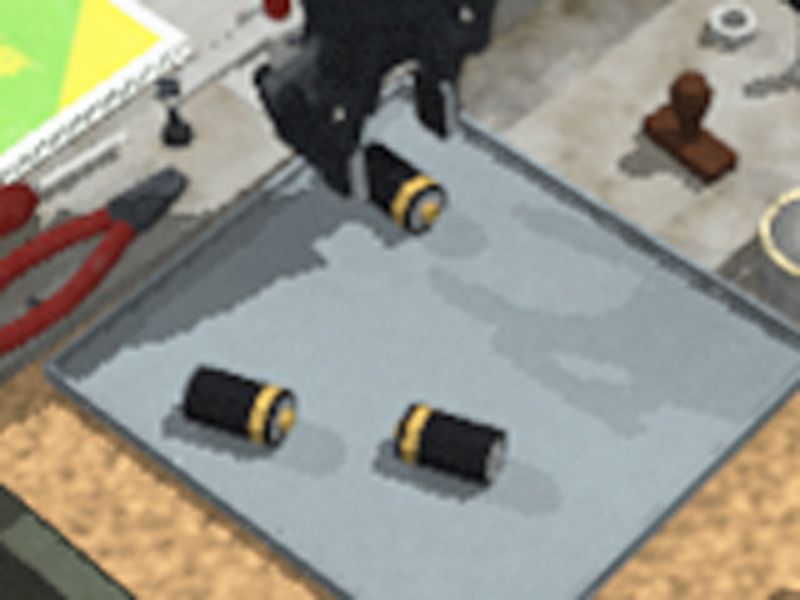

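The fingers straddle cell A, at crop (405,190), and line up with it. I'll lower and grip.

```bash
python3 -m jog '[[0,0,0,0,2,-15,0.2],[0,0,0,0,0,-14,0.2],[0,0,0,0,0,0,0.2],[0,0,0,0,0,0,-1],[0,0,0,0,0,0,-1],[0,0,0,0,0,0,-1],[0,0,0,0,0,0,-1]]' 60 && python3 -m jog '[[0,0,0,0,0,20,-1],[0,0,0,0,0,40,-1],[0,0,0,0,0,40,-1],[0,0,0,0,0,0,-1]]'
```

```text
time_s: 9.05
position: [0.5978, 0.1535, 0.0229]
tcp_rot: [[0.029, 1.0, 0.001], [1.0, -0.029, 0.0], [0.0, 0.001, -1.0]]
wrist_force: [-1.0, -0.3, 7.1]
gripper_width: 0.0245
gripper_force: 59.7
time_s: 9.45
position: [0.5995, 0.1539, 0.1273]
tcp_rot: [[0.029, 1.0, 0.007], [1.0, -0.029, 0.002], [0.002, 0.007, -1.0]]
wrist_force: [0.3, 0.3, -2.1]
gripper_width: 0.0243
gripper_force: 59.2
```

Run:
```python
from h import *
yaw=np.radians(-12.2);o=np.array([.5284,-.2726]);ex=np.array([np.cos(yaw),np.sin(yaw)]);ey=np.array([-ex[1],ex[0]])
for n in('top','scene'):
    W=np.load(n+'2.npy');d=(W[...,:2]-o);x=d@ex;y=d@ey;z=W[...,2]-.003
    print(n,'rows x bins, cols y bins; height above underside')
    ys=list(range(-118,119,6));print('      ',*['%4d'%k for k in ys])
    for a in (-44,-36,-28,-20,-12,-4,6,14):
        r=[]
        for b in ys:
            m=(abs(x*1000-a)<4)&(abs(y*1000-b)<3);r.append('%4.0f'%(np.nanmedian(z[m])*1000) if m.sum() else '   .')
        print('%5d'%a,*r)
def bay(i):
    return o+ex*(-.017)+ey*([81,27,-27,-81][i]/1000)
for i in range(4):print(i,bay(i))
```

```text
top rows x bins, cols y bins; height above underside
       -118 -112 -106 -100  -94  -88  -82  -76  -70  -64  -58  -52  -46  -40  -34  -28  -22  -16  -10   -4    2    8   14   20   26   32   38   44   50   56   62   68   74   80   86   92   98  104  110  116
  -44    1   24   26   25   24   26   26   27   25   24   24   24   25   26   26   26   27   26   26   25   25   24   25   25   26   26   25   26   25   24   24   25   27   27   26   25   24   25   25    0
  -36   -0    4    7    6   11   10    7    6    8    8    5    5    5    8    8    9    6   10    6    5    5    6    8    8    5    6    9    7    6    5    6   10   11    6    7    9    8    6    6   -2
  -28    0    5    6    6   10    7    5    5   10    8    6    6    6    9    9    7    6    9    8    5    7    6   10    8    4    5   10    7    5    5    6   10    8    6    7   10    6    6    6    0
  -20   -1    5    6    7   10    7    5    7    9    8    5    6    6    8    8    6    6    9    8    6    5    5   10    7    4    6   10    6    6    6    6   11    8    6    6   10    7    5    6    1
  -12   -1    4 
[... 2129 characters left out ...]
0    6    5    7   10    6    6    5    7   10    7    6    6   11    7    6    6    8   10    7    6    5   11    6    5    5    6   10    6    6    5   10    7    6    5    1
    6   -0    5    6    6    6   26   24   26    5    7    6    5    6    5   22   19   24    6    6    6    6    6    7   22   23   21    7    6    5    5    5   13   21   25   21    6    6    5    4   -0
   14   -2    4    7    5    6    7    .    2    5    4    6    5    3    3    6    .    .    6    5    6    5    6    6    7    .    .    6    6    5    5    6    6    6    .    3    5    5    6    4   -1
0 [ 0.52890124 -0.18983679]
1 [ 0.5174897  -0.24261725]
2 [ 0.50607816 -0.29539771]
3 [ 0.49466662 -0.34817817]
```

```bash
python3 -m jog '[[0,0,-8,-2,-40,0,-1],[0,0,-8,-2,-40,0,-1],[0,0,-8,-2,-40,0,-1],[0,0,-8,-2,-40,0,-1],[0,0,-8,-2,-40,0,-1],[0,0,-8,-2,-40,0,-1],[0,0,-8,-2,-40,0,-1]]'
python3 - <<'E'
from h import *
im=cam('scene');save(im,'s4.png');
s=observe();P=np.array(s['position']);c=np.array(im['orientation']).T@(P-np.array(im['origin']))
f=K(im)[0,0];u=im['cx']+f*c[0]/-c[2];v=im['cy']-f*c[1]/-c[2];print(u,v,f,-c[2],P)
u,v=int(u),int(v)
b=cv2.imread('pics/s4.png');cv2.drawMarker(b,(u,v),(0,255,0),0,4,1)
cv2.imwrite('pics/s4c.png',cv2.resize(b[v-45:v+45,u-60:u+60],(800,600),interpolation=0))
E
```

```text
time_s: 10.15
position: [0.5833, -0.128, 0.1224]
tcp_rot: [[0.848, 0.53, 0.0], [0.53, -0.848, 0.0], [0.0, 0.0, -1.0]]
wrist_force: [0.4, 0.1, -0.8]
gripper_width: 0.0247
gripper_force: 59.2
356.2092159685618 258.7856203232067 530.3881871644431 1.114765398981588 [ 0.58209851 -0.13565931  0.12271294]
```

View pics/s4c.png

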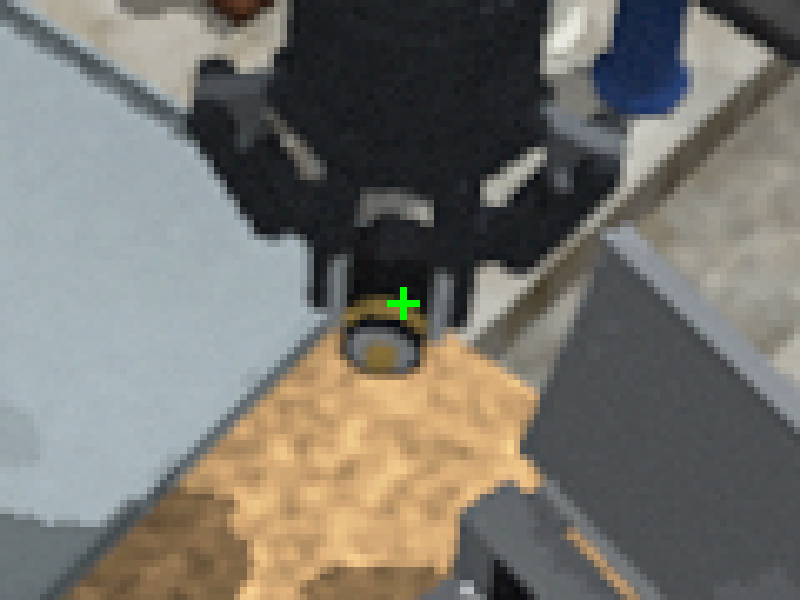

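The cell is held with its button end toward the camera at crop (382,350), and the finger ends are at (320,305) and (450,335). I'll compare these with the projected model.

Run:
```python
from h import *
im=cam('scene');save(im,'s5.png');s=observe();P=np.array(s['position']);R=np.array(s['tcp_rot'])
Rc=np.array(im['orientation']);o=np.array(im['origin'])
def pj(p):
    c=Rc.T@(P+R@np.array(p)/1000-o);x,_=cv2.projectPoints(np.array([[c[0],-c[1],-c[2]]]),np.zeros(3),np.zeros(3),K(im),np.array(im['D'],float));return x.ravel()
u0,v0=pj([0,0,0])
print(P,(u0,v0));b=cv2.imread('pics/s5.png')
uu,vv=int(u0),int(v0)
Z=10
c=cv2.resize(b[vv-25:vv+30,uu-35:uu+35],None,fx=Z,fy=Z,interpolation=0)
for t,col in((11,(0,255,0)),(19,(0,0,255))):
  for y in(-22,-13,13,22):
    for x in (-11,):
      p=pj([x,y,t]);cv2.circle(c,(int((p[0]-uu+35)*Z),int((p[1]-vv+25)*Z)),3,col,-1)
for z in(3,):
    p=pj([-21,0,z]);cv2.drawMarker(c,(int((p[0]-uu+35)*Z),int((p[1]-vv+25)*Z)),(255,0,255),0,14,2)
cv2.imwrite('pics/s5c.png',c)
```

```text
[ 0.58251966 -0.13231627  0.12251925] (np.float64(355.1100062337481), np.float64(257.8761015577191))
```

View pics/s5c.png

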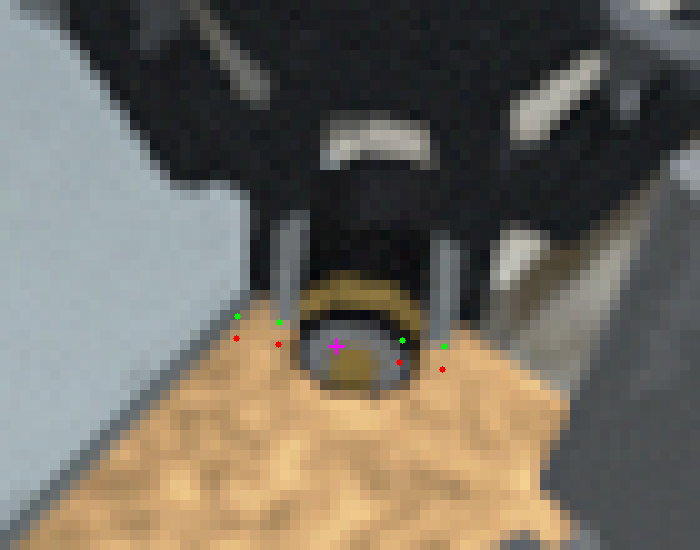

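Calibration agrees: the fingertips are about 11 mm ahead of the TCP, and the cell axis is 3–4 mm below it. Next I'll move above bay 3.

```bash
python3 -m jog '[[0,0,-7.37,-16,-36,0,-1],[0,0,-7.37,-16,-36,0,-1],[0,0,-7.37,-16,-36,0,-1],[0,0,-7.37,-16,-36,0,-1],[0,0,-7.37,-16,-36,0,-1],[0,0,-7.37,-16,-36,0,-1],[0,0,0,0,0,0,-1],[0,0,0,0,0,0,-1]]'
python3 - <<'E'
from h import *
s=observe();P=s['position'];R=s['tcp_rot'];print(P,np.degrees(np.arctan2(R[1,0],R[0,0])),s['joints'])
E
```

```text
time_s: 11.05
position: [0.4873, -0.3425, 0.1222]
tcp_rot: [[0.979, -0.205, -0.0], [-0.205, -0.979, 0.0], [-0.0, -0.0, -1.0]]
wrist_force: [1.0, -0.2, -0.8]
gripper_width: 0.0243
gripper_force: 59.2
[ 0.48734919 -0.34247346  0.12215112] -11.857821650143666 [ 0.31283626  0.95980306  0.53235799  1.54671829 -0.61369232  0.80738998
 -0.68565165]
```

```bash
python3 -m jog '[[0,0,-0.4,-1.5,-4,-34,-1],[0,0,0,0,0,-33,-1],[0,0,0,0,0,0,-1],[0,0,0,0,0,0,-1]]' && python3 -m jog '[[0,0,0,2,-0.4,0,-1],[0,0,0,2,-0.4,0,-1],[0,0,0,0,0,0,-1],[0,0,0,0,0,0,-1]]' && python3 -m jog '[[0,0,0,2,-0.4,0,-1],[0,0,0,0,0,0,-1],[0,0,0,0,0,0,-1]]' && python3 -m jog '[[0,0,0,2,-0.4,0,-1],[0,0,0,0,0,0,-1],[0,0,0,0,0,0,-1]]'
```

```text
time_s: 11.45
position: [0.4865, -0.3458, 0.056]
tcp_rot: [[0.978, -0.211, 0.0], [-0.211, -0.978, 0.0], [-0.0, -0.0, -1.0]]
wrist_force: [0.6, -0.4, 0.3]
gripper_width: 0.025
gripper_force: 39.2
time_s: 11.85
position: [0.4902, -0.3472, 0.0557]
tcp_rot: [[0.977, -0.212, 0.001], [-0.212, -0.977, -0.0], [0.001, 0.0, -1.0]]
wrist_force: [-0.4, -0.2, -0.6]
gripper_width: 0.0245
gripper_force: 64.4
time_s: 12.15
position: [0.492, -0.3476, 0.0553]
tcp_rot: [[0.977, -0.212, -0.0], [-0.212, -0.977, 0.0], [-0.0, -0.0, -1.0]]
wrist_force: [0.5, 0.3, -1.0]
gripper_width: 0.0245
gripper_force: 64.4
time_s: 12.45
position: [0.4938, -0.3481, 0.0553]
tcp_rot: [[0.977, -0.213, -0.0], [-0.213, -0.977, 0.0], [-0.0, -0.0, -1.0]]
wrist_force: [-1.9, -0.3, 0.4]
gripper_width: 0.0242
gripper_force: 64.6
```

```bash
python3 -m jog '[[0,0,0,2,-0.4,0,-1],[0,0,0,0,0,0,-1],[0,0,0,0,0,0,-1]]' && python3 -m jog '[[0,0,0,2,-0.4,0,-1],[0,0,0,0,0,0,-1],[0,0,0,0,0,0,-1]]' && python3 -m jog '[[0,0,0,2,-0.4,0,-1],[0,0,0,0,0,0,-1],[0,0,0,0,0,0,-1]]'
python3 - <<'E'
from h import *
im=cam('scene');save(im,'s6.png');
c=cv2.imread('pics/s6.png')[290:400,340:460]
cv2.imwrite('pics/s6c.png',cv2.resize(c,(655,600),interpolation=2))
E
```

```text
time_s: 12.75
position: [0.4959, -0.3485, 0.0553]
tcp_rot: [[0.977, -0.213, -0.0], [-0.213, -0.977, 0.0], [-0.0, -0.0, -1.0]]
wrist_force: [-2.9, -0.0, 0.2]
gripper_width: 0.0239
gripper_force: 64.6
time_s: 13.05
position: [0.4979, -0.3489, 0.0553]
tcp_rot: [[0.977, -0.213, -0.0], [-0.213, -0.977, -0.0], [-0.0, 0.0, -1.0]]
wrist_force: [-4.1, -0.4, 1.0]
gripper_width: 0.024
gripper_force: 64.6
time_s: 13.35
position: [0.4999, -0.3493, 0.0553]
tcp_rot: [[0.977, -0.213, -0.0], [-0.213, -0.977, 0.0], [-0.0, 0.0, -1.0]]
wrist_force: [-3.8, -0.4, 0.2]
gripper_width: 0.0242
gripper_force: 64.6
```

View pics/s6c.png

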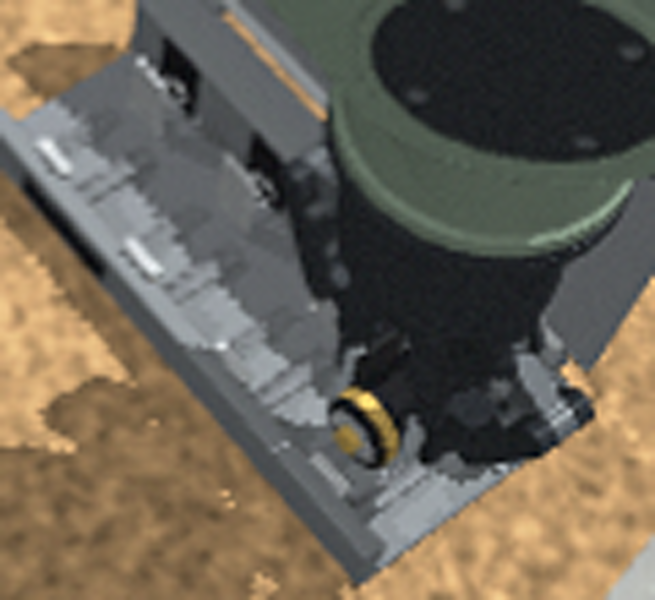

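The button points forward, level and in line with the bay 3 lip. The spring is about 6 mm in, so I'll push 4.5 mm more and then lower.

```bash
python3 -m jog '[[0,0,0,2.2,-0.5,0,-1],[0,0,0,2.2,-0.5,0,-1],[0,0,0,0,0,0,-1],[0,0,0,0,0,0,-1]]' && python3 -m jog '[[0,0,0,0,0,-5,-1],[0,0,0,0,0,-5,-1],[0,0,0,0,0,-5,-1],[0,0,0,0,0,-5,-1],[0,0,0,0,0,0,-1],[0,0,0,0,0,0,-1]]'
```

```text
time_s: 13.8
position: [0.5041, -0.3502, 0.0552]
tcp_rot: [[0.977, -0.213, -0.001], [-0.213, -0.977, 0.0], [-0.001, -0.0, -1.0]]
wrist_force: [-6.2, 0.2, 2.3]
gripper_width: 0.0244
gripper_force: 64.7
time_s: 14.4
position: [0.5039, -0.3497, 0.0348]
tcp_rot: [[0.977, -0.213, -0.001], [-0.213, -0.977, 0.001], [-0.001, -0.001, -1.0]]
wrist_force: [-6.8, 0.2, -4.5]
gripper_width: 0.0245
gripper_force: 64.1
```

```bash
python3 -m jog '[[0,0,0,0,0,-3,-1],[0,0,0,0,0,-3,-1],[0,0,0,0,0,0,-1],[0,0,0,0,0,0,-1]]' && python3 -m jog '[[0,0,0,0,0,-2,-1],[0,0,0,0,0,0,-1],[0,0,0,0,0,0,-1]]' && python3 -m jog '[[0,0,0,0,0,-1.5,-1],[0,0,0,0,0,0,-1],[0,0,0,0,0,0,-1]]'
```

```text
time_s: 14.8
position: [0.504, -0.3499, 0.029]
tcp_rot: [[0.977, -0.213, -0.001], [-0.213, -0.977, 0.001], [-0.001, -0.001, -1.0]]
wrist_force: [-6.3, 0.0, -1.9]
gripper_width: 0.0241
gripper_force: 64.4
time_s: 15.1
position: [0.5041, -0.3499, 0.0271]
tcp_rot: [[0.977, -0.212, -0.001], [-0.212, -0.977, 0.001], [-0.001, -0.001, -1.0]]
wrist_force: [-6.2, 1.5, 1.0]
gripper_width: 0.0242
gripper_force: 64.7
time_s: 15.4
position: [0.5041, -0.3499, 0.0257]
tcp_rot: [[0.977, -0.212, -0.001], [-0.212, -0.977, 0.001], [-0.001, -0.001, -1.0]]
wrist_force: [-6.3, 0.7, 0.7]
gripper_width: 0.0243
gripper_force: 64.8
```

```bash
python3 -m jog '[[0,0,0,0,0,-1,-1],[0,0,0,0,0,0,-1],[0,0,0,0,0,0,-1]]' && python3 -m jog '[[0,0,0,0,0,-1,-1],[0,0,0,0,0,0,-1],[0,0,0,0,0,0,-1]]'
```

```text
time_s: 15.7
position: [0.5043, -0.3501, 0.025]
tcp_rot: [[0.977, -0.212, -0.0], [-0.212, -0.977, 0.0], [-0.0, -0.0, -1.0]]
wrist_force: [-7.1, 1.9, 6.4]
gripper_width: 0.0244
gripper_force: 65.3
time_s: 16.0
position: [0.5043, -0.3501, 0.0249]
tcp_rot: [[0.977, -0.212, 0.0], [-0.212, -0.977, 0.001], [0.0, -0.001, -1.0]]
wrist_force: [-10.4, 5.1, 23.7]
gripper_width: 0.0241
gripper_force: 67.5
```

```bash
python3 -m jog '[[0,0,0,0,0,1,-1],[0,0,0,-2,0.4,0,-1],[0,0,0,-2,0.4,0,-1],[0,0,0,-2,0.4,0,-1],[0,0,0,0,0,0,-1],[0,0,0,0,0,0,-1]]'; python3 -m jog '[[0,0,0,0,0,0,-0.1],[0,0,0,0,0,0,-0.1],[0,0,0,0,0,0,0.1],[0,0,0,0,0,0,0.1],[0,0,0,0,0,20,0.2],[0,0,0,0,0,40,0.2],[0,0,0,0,0,40,0.2],[0,0,0,0,0,0,0.2]]'
```

```text
time_s: 16.6
position: [0.4985, -0.3489, 0.025]
tcp_rot: [[0.977, -0.212, 0.0], [-0.212, -0.977, 0.0], [0.0, -0.0, -1.0]]
wrist_force: [-1.4, 1.2, 8.0]
gripper_width: 0.0244
gripper_force: 65.4
time_s: 17.4
position: [0.4996, -0.3504, 0.1294]
tcp_rot: [[0.977, -0.212, 0.005], [-0.212, -0.977, -0.004], [0.006, 0.003, -1.0]]
wrist_force: [0.3, 0.9, -1.5]
gripper_width: 0.0513
gripper_force: 0.0
```

```bash
python3 -m jog '[[0,0,8.17,-3,30.6,0,0.2],[0,0,8.17,-3,30.6,0,0.2],[0,0,8.17,-3,30.6,0,0.2],[0,0,8.17,-3,30.6,0,0.2],[0,0,8.17,-3,30.6,0,0.2],[0,0,8.17,-3,30.6,0,0.2],[0,0,8.17,-3,30.6,0,0.2],[0,0,8.17,-3,30.6,0,0.2]]' && python3 -m jog '[[0,0,8.17,-3,30.6,0,0.2],[0,0,8.17,-3,30.6,0,0.2],[0,0,8.17,-3,30.6,0,0.2],[0,0,8.17,-3,30.6,0,0.2],[0,0,8.17,-3,30.6,0,0.2],[0,0,8.17,-3,30.6,0,0.2],[0,0,8.17,-3,30.6,0,0.2],[0,0,0,0,0,0,0.2]]'
cat > cells.py <<'E'
from h import *
im=cam('top');save(im,'tx.png');W=cloud(im);img=im['pixels'].astype(int)
m=(W[...,2]>.022)&(W[...,2]<.045)&(W[...,0]>.37)&(W[...,0]<.65)&(W[...,1]>-.08)&(W[...,1]<.21)&((img.max(2)<75)|(img[...,0]-img[...,2]>50))
m=cv2.morphologyEx(m.astype(np.uint8),cv2.MORPH_CLOSE,np.ones((3,3)))
k,l,st,c=cv2.connectedComponentsWithStats(m)
for i in range(1,k):
    if st[i,4]<60: continue
    s=l==i;p=W[s][:,:2]*1000;br=(img[...,0]-img[...,2]>50)[s]
    (cx,cy),(a,b),an=cv2.minAreaRect(p.astype(np.float32));bx=cv2.boxPoints(((cx,cy),(a,b),an))
    e1=bx[1]-bx[0];e2=bx[2]-bx[1];e=e1 if np.linalg.norm(e1)>np.linalg.norm(e2) else e2;e/=np.linalg.norm(e)
    if br.any() and (p[br].mean(0)-[cx,cy])@e<0:e=-e
    print('cell',round(cx,1),round(cy,1),'size',round(a),round(b),'dir',round(np.degrees(np.arctan2(e[1],e[0])),1),st[i,4])
s=observe();R=s['tcp_rot'];print(s['position'],np.degrees(np.arctan2(R[1,0],R[0,0])))
E
python3 cells.py
python3 - <<'E'
from h import *
im=cam('scene');save(im,'s7.png');
c=cv2.imread('pics/s7.png')
cv2.imwrite('pics/s7c.png',np.hstack([cv2.resize(c[290:400,340:440],(500,550),interpolation=2),cv2.resize(c[220:330,210:270],(300,550),interpolation=2)]))
E
```

```text
time_s: 18.2
position: [0.4742, -0.103, 0.1248]
tcp_rot: [[0.596, 0.803, 0.0], [0.803, -0.596, 0.0], [0.0, 0.0, -1.0]]
wrist_force: [1.3, 0.5, -0.1]
gripper_width: 0.0513
gripper_force: 0.0
time_s: 19.0
position: [0.4529, 0.1137, 0.1246]
tcp_rot: [[-0.356, 0.935, -0.0], [0.935, 0.356, 0.002], [0.002, 0.0, -1.0]]
wrist_force: [-0.1, -1.0, -0.3]
gripper_width: 0.0512
gripper_force: 0.0
cell 502.1 25.3 size 25 48 dir 112.2 282
cell 459.3 93.5 size 26 11 dir -174.9 68
[0.45315402 0.11146664 0.12466359] 110.46555555082082
```

View pics/s7c.png

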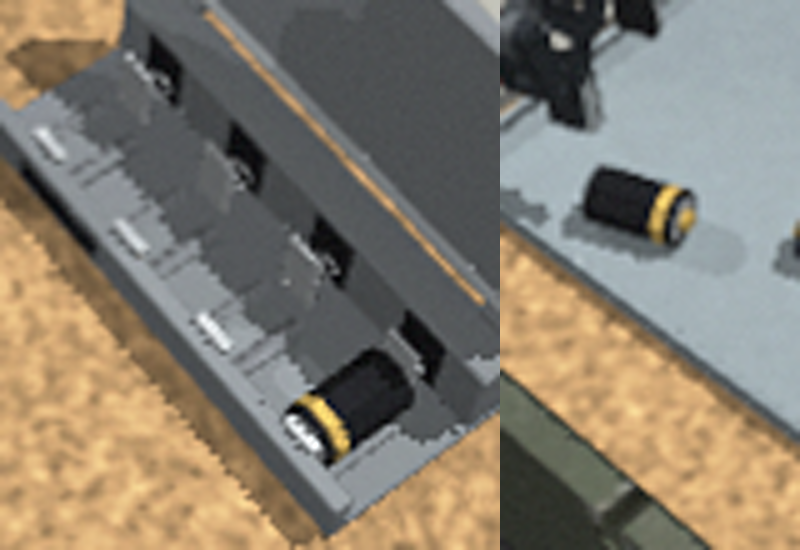

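Cell A is seated in bay 3 with its button under the lip. Cell C hasn't moved, and the gripper is above it. I'll pick it up.

```bash
python3 -m jog '[[0,0,0,1,-1,-45,0.2],[0,0,0,0,0,-40,0.2],[0,0,0,0,0,-15,0.2],[0,0,0,0,0,0,0.2],[0,0,0,0,0,0,-1],[0,0,0,0,0,0,-1],[0,0,0,0,0,0,-1],[0,0,0,0,0,0,-1]]' 60 && python3 -m jog '[[0,0,0,0,0,20,-1],[0,0,0,0,0,40,-1],[0,0,0,0,0,40,-1],[0,0,0,0,0,0,-1]]'
```

```text
time_s: 19.9
position: [0.455, 0.1087, 0.0261]
tcp_rot: [[-0.346, 0.938, 0.002], [0.938, 0.346, 0.0], [-0.001, 0.002, -1.0]]
wrist_force: [-1.5, -2.7, 5.9]
gripper_width: 0.0243
gripper_force: 58.9
time_s: 20.3
position: [0.456, 0.1092, 0.1297]
tcp_rot: [[-0.346, 0.938, 0.007], [0.938, 0.346, 0.002], [-0.001, 0.007, -1.0]]
wrist_force: [0.4, 0.2, -1.6]
gripper_width: 0.0239
gripper_force: 59.6
```

```bash
python3 -m jog '[[0,0,-8.16,3.5,-23.3,0,-1],[0,0,-8.16,3.5,-23.3,0,-1],[0,0,-8.16,3.5,-23.3,0,-1],[0,0,-8.16,3.5,-23.3,0,-1],[0,0,-8.16,3.5,-23.3,0,-1],[0,0,-8.16,3.5,-23.3,0,-1],[0,0,-8.16,3.5,-23.3,0,-1],[0,0,-8.16,3.5,-23.3,0,-1]]' && python3 -m jog '[[0,0,-8.16,3.5,-23.3,0,-1],[0,0,-8.16,3.5,-23.3,0,-1],[0,0,-8.16,3.5,-23.3,0,-1],[0,0,-8.16,3.5,-23.3,0,-1],[0,0,-8.16,3.5,-23.3,0,-1],[0,0,-8.16,3.5,-23.3,0,-1],[0,0,-8.16,3.5,-23.3,0,-1],[0,0,0,0,0,0,-1]]'; python3 cells.py
```

```text
time_s: 21.1
position: [0.4826, -0.0785, 0.1256]
tcp_rot: [[0.712, 0.703, 0.001], [0.703, -0.712, 0.0], [0.001, 0.001, -1.0]]
wrist_force: [-0.6, 0.5, -1.1]
gripper_width: 0.0241
gripper_force: 59.5
time_s: 21.9
position: [0.5067, -0.2434, 0.1254]
tcp_rot: [[0.976, -0.218, 0.001], [-0.218, -0.976, -0.002], [0.001, 0.002, -1.0]]
wrist_force: [0.5, -0.2, -0.1]
gripper_width: 0.0242
gripper_force: 59.6
[ 0.50670034 -0.24156093  0.12522911] -12.237032335125765
```

```bash
python3 -m jog '[[0,0,0,1,0.7,-35,-1],[0,0,0,0,0,-34,-1],[0,0,0,0,0,0,-1],[0,0,0,0,0,0,-1]]' && python3 -m jog '[[0,0,0,2,-0.4,0,-1],[0,0,0,2,-0.4,0,-1],[0,0,0,0,0,0,-1],[0,0,0,0,0,0,-1]]' && python3 -m jog '[[0,0,0,2,-0.4,0,-1],[0,0,0,0,0,0,-1],[0,0,0,0,0,0,-1]]' && python3 -m jog '[[0,0,0,2,-0.4,0,-1],[0,0,0,0,0,0,-1],[0,0,0,0,0,0,-1]]' && python3 -m jog '[[0,0,0,2,-0.4,0,-1],[0,0,0,0,0,0,-1],[0,0,0,0,0,0,-1]]'
```

```text
time_s: 22.35
position: [0.508, -0.2396, 0.0569]
tcp_rot: [[0.978, -0.209, 0.0], [-0.209, -0.978, 0.0], [0.0, -0.0, -1.0]]
wrist_force: [-0.3, -0.3, 0.3]
gripper_width: 0.0236
gripper_force: 59.6
time_s: 22.75
position: [0.5121, -0.2406, 0.0563]
tcp_rot: [[0.978, -0.21, 0.001], [-0.21, -0.978, -0.0], [0.001, 0.0, -1.0]]
wrist_force: [0.0, 0.1, -0.9]
gripper_width: 0.0239
gripper_force: 59.6
time_s: 23.05
position: [0.5139, -0.241, 0.0558]
tcp_rot: [[0.978, -0.21, -0.0], [-0.21, -0.978, 0.0], [-0.0, -0.0, -1.0]]
wrist_force: [0.1, -0.5, -1.3]
gripper_width: 0.024
gripper_force: 59.6
time_s: 23.35
position: [0.5158, -0.2415, 0.0558]
tcp_rot: [[0.978, -0.21, -0.0], [-0.21, -0.978, 0.0], [-0.0, -0.0, -1.0]]
wrist_force: [-2.9, 1.0, -0.2]
gripper_width: 0.0246
gripper_force: 59.7
time_s: 23.65
position: [0.5178, -0.2419, 0.0557]
tcp_rot: [[0.978, -0.21, -0.0], [-0.21, -0.978, 0.0], [-0.0, -0.0, -1.0]]
wrist_force: [-2.9, -1.4, 0.3]
gripper_width: 0.0239
gripper_force: 59.6
```

```bash
python3 -m jog '[[0,0,0,2.5,-0.9,0,-1],[0,0,0,2.5,-0.9,0,-1],[0,0,0,2.5,-0.6,0,-1],[0,0,0,0,0,0,-1],[0,0,0,0,0,0,-1]]' && python3 -m jog '[[0,0,0,0,0,-5,-1],[0,0,0,0,0,-5,-1],[0,0,0,0,0,-5,-1],[0,0,0,0,0,-5,-1],[0,0,0,0,0,0,-1],[0,0,0,0,0,0,-1]]' && python3 -m jog '[[0,0,0,0,0,-3,-1],[0,0,0,0,0,-3,-1],[0,0,0,0,0,0,-1],[0,0,0,0,0,0,-1]]' && python3 -m jog '[[0,0,0,0,0,-1.5,-1],[0,0,0,0,0,0,-1],[0,0,0,0,0,0,-1]]'
```

```text
time_s: 24.15
position: [0.5253, -0.2437, 0.0557]
tcp_rot: [[0.978, -0.21, -0.001], [-0.21, -0.978, 0.001], [-0.001, -0.001, -1.0]]
wrist_force: [-4.5, 4.0, 3.0]
gripper_width: 0.024
gripper_force: 59.9
time_s: 24.75
position: [0.5249, -0.2441, 0.0353]
tcp_rot: [[0.978, -0.21, -0.002], [-0.21, -0.978, 0.001], [-0.002, -0.0, -1.0]]
wrist_force: [-6.3, 0.7, -4.1]
gripper_width: 0.0243
gripper_force: 59.1
time_s: 25.15
position: [0.525, -0.2442, 0.0295]
tcp_rot: [[0.978, -0.21, -0.001], [-0.21, -0.978, 0.001], [-0.001, -0.0, -1.0]]
wrist_force: [-5.6, 0.3, -2.8]
gripper_width: 0.0239
gripper_force: 59.4
time_s: 25.45
position: [0.5252, -0.2442, 0.0282]
tcp_rot: [[0.978, -0.21, -0.001], [-0.21, -0.978, 0.0], [-0.001, -0.0, -1.0]]
wrist_force: [-5.3, 2.1, 1.7]
gripper_width: 0.0244
gripper_force: 59.9
```

```bash
python3 -m jog '[[0,0,0,0,0,-1,-1],[0,0,0,0,0,0,-1],[0,0,0,0,0,0,-1]]' && python3 -m jog '[[0,0,0,0,0,-1,-1],[0,0,0,0,0,0,-1],[0,0,0,0,0,0,-1]]'
```

```text
time_s: 25.75
position: [0.5253, -0.2442, 0.0281]
tcp_rot: [[0.978, -0.21, -0.0], [-0.21, -0.978, 0.001], [-0.0, -0.001, -1.0]]
wrist_force: [-9.5, 5.1, 21.0]
gripper_width: 0.0242
gripper_force: 62.2
time_s: 26.05
position: [0.5253, -0.2443, 0.028]
tcp_rot: [[0.978, -0.21, 0.001], [-0.21, -0.978, 0.001], [0.0, -0.001, -1.0]]
wrist_force: [-14.6, 8.0, 40.3]
gripper_width: 0.0242
gripper_force: 64.5
```

```bash
python3 -m jog '[[0,0,0,0,0,1.8,-1],[0,0,0,-2,0.4,0,-1],[0,0,0,-2,0.4,0,-1],[0,0,0,-2,0.4,0,-1],[0,0,0,0,0,0,-1],[0,0,0,0,0,0,-1]]'; python3 -m jog '[[0,0,0,0,0,0,-0.1],[0,0,0,0,0,0,-0.1],[0,0,0,0,0,0,0.1],[0,0,0,0,0,0,0.1],[0,0,0,0,0,20,0.2],[0,0,0,0,0,40,0.2],[0,0,0,0,0,40,0.2],[0,0,0,0,0,0,0.2]]'; python3 cells.py
```

```text
time_s: 26.65
position: [0.5194, -0.243, 0.0282]
tcp_rot: [[0.978, -0.21, 0.0], [-0.21, -0.978, 0.0], [0.0, -0.0, -1.0]]
wrist_force: [-3.6, 2.0, 7.2]
gripper_width: 0.0239
gripper_force: 60.5
time_s: 27.45
position: [0.5207, -0.2441, 0.1325]
tcp_rot: [[0.978, -0.21, 0.005], [-0.21, -0.978, -0.003], [0.006, 0.002, -1.0]]
wrist_force: [0.6, 0.3, -0.1]
gripper_width: 0.0511
gripper_force: 0.0
[ 0.52021842 -0.24337347  0.13007273] -12.104096476111469
```

```bash
python3 -m jog '[[0,0,8.2,-1.2,17.9,0,0.2],[0,0,8.2,-1.2,17.9,0,0.2],[0,0,8.2,-1.2,17.9,0,0.2],[0,0,8.2,-1.2,17.9,0,0.2],[0,0,8.2,-1.2,17.9,0,0.2],[0,0,8.2,-1.2,17.9,0,0.2],[0,0,8.2,-1.2,17.9,0,0.2],[0,0,8.2,-1.2,17.9,0,0.2]]' && python3 -m jog '[[0,0,8.2,-1.2,17.9,0,0.2],[0,0,8.2,-1.2,17.9,0,0.2],[0,0,8.2,-1.2,17.9,0,0.2],[0,0,8.2,-1.2,17.9,0,0.2],[0,0,8.2,-1.2,17.9,0,0.2],[0,0,8.2,-1.2,17.9,0,0.2],[0,0,8.2,-1.2,17.9,0,0.2],[0,0,0,0,0,0,0.2]]'; python3 cells.py
python3 - <<'E'
from h import *
im=cam('scene');save(im,'s8.png');
c=cv2.imread('pics/s8.png')
cv2.imwrite('pics/s8c.png',np.hstack([cv2.resize(c[290:400,340:440],(400,440),interpolation=2),cv2.resize(c[200:310,220:320],(400,440),interpolation=2)]))
E
```

```text
time_s: 28.3
position: [0.5095, -0.099, 0.1274]
tcp_rot: [[0.59, 0.807, -0.001], [0.807, -0.59, 0.0], [-0.0, -0.001, -1.0]]
wrist_force: [-0.6, 0.4, 0.2]
gripper_width: 0.0514
gripper_force: 0.0
time_s: 29.1
position: [0.501, 0.0278, 0.1275]
tcp_rot: [[-0.363, 0.932, -0.001], [0.932, 0.363, 0.002], [0.002, -0.0, -1.0]]
wrist_force: [0.7, -1.1, -0.6]
gripper_width: 0.0512
gripper_force: 0.0
[0.50112262 0.02626624 0.12752601] 110.93782720376824
```

View pics/s8c.png

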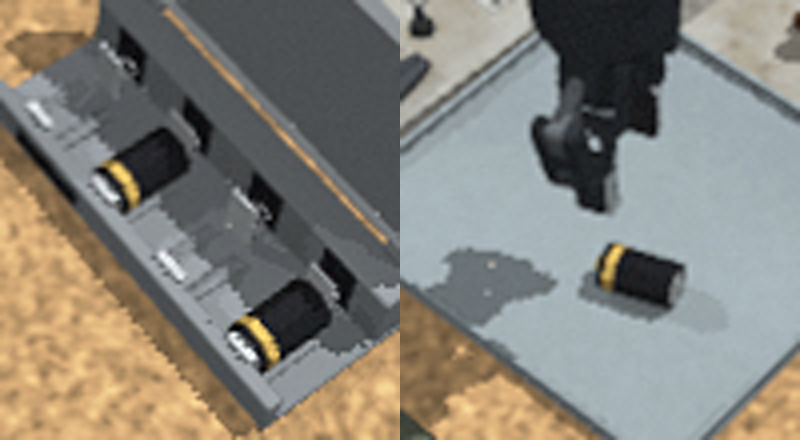

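Cells C and A are seated in bays 1 and 3. Cell B hasn't moved and is under the gripper, so I'll pick it up.

```bash
python3 -m jog '[[0,0,0,1.5,-1,-45,0.2],[0,0,0,0,0,-44,0.2],[0,0,0,0,0,-14.5,0.2],[0,0,0,0,0,0,0.2],[0,0,0,0,0,0,-1],[0,0,0,0,0,0,-1],[0,0,0,0,0,0,-1],[0,0,0,0,0,0,-1]]' 60 && python3 -m jog '[[0,0,0,0,0,20,-1],[0,0,0,0,0,40,-1],[0,0,0,0,0,40,-1],[0,0,0,0,0,0,-1],[0,0,8.1,3.5,-25,0,-1],[0,0,8.1,3.5,-25,0,-1],[0,0,8.1,3.5,-25,0,-1],[0,0,8.1,3.5,-25,0,-1]]' && python3 -m jog '[[0,0,8.1,3,-25,0,-1],[0,0,8.1,2,-25,0,-1],[0,0,8.1,0,-25,0,-1],[0,0,0,0,-25,0,-1],[0,0,0,0,-10,0,-1],[0,0,0,0,0,0,-1],[0,0,0,0,0,0,-1]]'; python3 cells.py
```

```text
time_s: 30.0
position: [0.5034, 0.0241, 0.0259]
tcp_rot: [[-0.356, 0.935, 0.002], [0.935, 0.356, -0.0], [-0.001, 0.001, -1.0]]
wrist_force: [-0.9, -0.9, 9.5]
gripper_width: 0.0241
gripper_force: 59.5
time_s: 30.8
position: [0.5171, -0.0767, 0.1252]
tcp_rot: [[-0.805, 0.593, 0.001], [0.593, 0.805, -0.0], [-0.001, 0.0, -1.0]]
wrist_force: [0.7, -0.6, -0.8]
gripper_width: 0.024
gripper_force: 59.5
time_s: 31.5
position: [0.5221, -0.1844, 0.1248]
tcp_rot: [[-0.977, 0.215, 0.0], [0.215, 0.977, 0.0], [-0.0, 0.0, -1.0]]
wrist_force: [-0.4, 0.6, -1.1]
gripper_width: 0.0241
gripper_force: 59.5
[ 0.52213149 -0.18410136  0.12480126] 167.6482663884891
```

```bash
python3 -m jog '[[0,0,0,-2,-3.8,-34,-1],[0,0,0,0,0,-34,-1],[0,0,0,0,0,0,-1],[0,0,0,0,0,0,-1]]' && python3 -m jog '[[0,0,0,2,-0.4,0,-1],[0,0,0,2,-0.4,0,-1],[0,0,0,0,0,0,-1],[0,0,0,0,0,0,-1]]' && python3 -m jog '[[0,0,0,2,-0.4,0,-1],[0,0,0,0,0,0,-1],[0,0,0,0,0,0,-1]]' && python3 -m jog '[[0,0,0,2,-0.4,0,-1],[0,0,0,0,0,0,-1],[0,0,0,0,0,0,-1]]' && python3 -m jog '[[0,0,0,2,-0.4,0,-1],[0,0,0,0,0,0,-1],[0,0,0,0,0,0,-1]]'
```

```text
time_s: 31.95
position: [0.5202, -0.1883, 0.0573]
tcp_rot: [[-0.977, 0.214, -0.0], [0.214, 0.977, 0.0], [0.0, 0.0, -1.0]]
wrist_force: [0.5, -1.0, -0.4]
gripper_width: 0.0242
gripper_force: 59.6
time_s: 32.35
position: [0.5241, -0.1902, 0.0571]
tcp_rot: [[-0.977, 0.215, 0.001], [0.215, 0.977, -0.0], [-0.001, -0.0, -1.0]]
wrist_force: [0.2, 0.1, -0.5]
gripper_width: 0.0242
gripper_force: 59.6
time_s: 32.65
position: [0.5259, -0.1905, 0.0566]
tcp_rot: [[-0.977, 0.215, -0.0], [0.215, 0.977, -0.0], [0.0, -0.0, -1.0]]
wrist_force: [0.3, 0.4, -1.3]
gripper_width: 0.0244
gripper_force: 59.6
time_s: 32.95
position: [0.5277, -0.1909, 0.0565]
tcp_rot: [[-0.977, 0.215, -0.0], [0.215, 0.977, -0.0], [0.0, -0.0, -1.0]]
wrist_force: [-1.8, 0.5, -1.2]
gripper_width: 0.0239
gripper_force: 59.6
time_s: 33.25
position: [0.5298, -0.1914, 0.0565]
tcp_rot: [[-0.977, 0.215, -0.0], [0.215, 0.977, -0.0], [0.0, -0.0, -1.0]]
wrist_force: [-2.8, 0.3, -0.2]
gripper_width: 0.0244
gripper_force: 59.6
```

```bash
python3 -m jog '[[0,0,0,2.6,0.2,0,-1],[0,0,0,2.6,-0.2,0,-1],[0,0,0,2.6,-0.4,0,-1],[0,0,0,0,0,0,-1],[0,0,0,0,0,0,-1]]' && python3 -m jog '[[0,0,0,0,0,-5,-1],[0,0,0,0,0,-5,-1],[0,0,0,0,0,-5,-1],[0,0,0,0,0,-5,-1],[0,0,0,0,0,0,-1],[0,0,0,0,0,0,-1]]' && python3 -m jog '[[0,0,0,0,0,-3,-1],[0,0,0,0,0,-3,-1],[0,0,0,0,0,0,-1],[0,0,0,0,0,0,-1]]' && python3 -m jog '[[0,0,0,0,0,-1.5,-1],[0,0,0,0,0,0,-1],[0,0,0,0,0,0,-1]]'
```

```text
time_s: 33.75
position: [0.5374, -0.1919, 0.0565]
tcp_rot: [[-0.977, 0.215, -0.001], [0.215, 0.977, -0.0], [0.001, -0.001, -1.0]]
wrist_force: [-5.8, -1.4, 0.6]
gripper_width: 0.0245
gripper_force: 59.7
time_s: 34.35
position: [0.5372, -0.1914, 0.0361]
tcp_rot: [[-0.977, 0.215, -0.002], [0.215, 0.977, 0.0], [0.002, 0.0, -1.0]]
wrist_force: [-4.8, 1.7, -5.0]
gripper_width: 0.0244
gripper_force: 59.1
time_s: 34.75
position: [0.5373, -0.1914, 0.0303]
tcp_rot: [[-0.977, 0.215, -0.001], [0.215, 0.977, 0.0], [0.001, 0.0, -1.0]]
wrist_force: [-5.5, 1.4, -3.7]
gripper_width: 0.024
gripper_force: 59.3
time_s: 35.05
position: [0.5375, -0.1915, 0.0289]
tcp_rot: [[-0.977, 0.215, -0.001], [0.215, 0.977, 0.0], [0.001, 0.0, -1.0]]
wrist_force: [-5.6, 0.6, -0.4]
gripper_width: 0.0244
gripper_force: 59.7
```

Same as before: contact should come near 0.028.

```bash
python3 -m jog '[[0,0,0,0,0,-1,-1],[0,0,0,0,0,0,-1],[0,0,0,0,0,0,-1]]' && python3 -m jog '[[0,0,0,0,0,-0.7,-1],[0,0,0,0,0,0,-1],[0,0,0,0,0,0,-1]]'
```

```text
time_s: 35.35
position: [0.5376, -0.1916, 0.028]
tcp_rot: [[-0.977, 0.215, -0.001], [0.215, 0.977, 0.0], [0.001, -0.0, -1.0]]
wrist_force: [-5.4, 1.2, 0.7]
gripper_width: 0.0241
gripper_force: 59.8
time_s: 35.65
position: [0.5376, -0.1916, 0.0279]
tcp_rot: [[-0.977, 0.215, -0.0], [0.215, 0.977, -0.0], [0.0, -0.0, -1.0]]
wrist_force: [-8.8, 0.9, 13.5]
gripper_width: 0.0245
gripper_force: 61.4
```

```bash
python3 -m jog '[[0,0,0,0,0,0.7,-1],[0,0,0,-2,0.4,0,-1],[0,0,0,-2,0.4,0,-1],[0,0,0,-2,0.4,0,-1],[0,0,0,0,0,0,-1],[0,0,0,0,0,0,-1]]'; python3 -m jog '[[0,0,0,0,0,0,-0.1],[0,0,0,0,0,0,-0.1],[0,0,0,0,0,0,0.1],[0,0,0,0,0,0,0.1],[0,0,0,0,0,20,0.2],[0,0,0,0,0,45,0.2],[0,0,0,0,0,45,0.2],[0,0,0,0,0,45,0.2]]'; python3 -m jog '[[0,0,0,-10,40,45,1],[0,0,0,-10,40,10,1],[0,0,0,-10,40,0,1],[0,0,0,-10,40,0,1],[0,0,0,-10,40,0,1],[0,0,0,0,0,0,1]]';python3 - <<'E'
from h import *
s=observe();print(s['position'])
yaw=np.radians(-12.2);o=np.array([.5284,-.2726]);ex=np.array([np.cos(yaw),np.sin(yaw)]);ey=np.array([-ex[1],ex[0]])
for n in('top','scene'):
    im=cam(n);save(im,n+'9.png');W=cloud(im);d=W[...,:2]-o;x=d@ex;y=d@ey;z=W[...,2]
    m=(im['pixels'].max(2)<75)&(x>.05)&(x<.15)&(abs(y)<.04)&(z>.15)&(z<.2)
    print(n,m.sum(),np.percentile(W[m],[2,50,98],axis=0).round(4).tolist() if m.any() else '',np.percentile(x[m],[2,98]),np.percentile(y[m],[2,98]))
a=cv2.imread('pics/top9.png')[200:310,370:510];b=cv2.imread('pics/scene9.png')[280:390,330:470]
cv2.imwrite('pics/c9.png',cv2.resize(np.hstack([a,b]),(800,314),interpolation=2))
E
```

```text
time_s: 36.25
position: [0.5317, -0.1903, 0.028]
tcp_rot: [[-0.977, 0.215, -0.0], [0.215, 0.977, 0.0], [0.0, 0.0, -1.0]]
wrist_force: [-3.0, 1.7, -2.4]
gripper_width: 0.0244
gripper_force: 59.4
time_s: 37.05
position: [0.5315, -0.1904, 0.185]
tcp_rot: [[-0.977, 0.215, 0.0], [0.215, 0.977, 0.0], [-0.0, 0.0, -1.0]]
wrist_force: [0.1, 0.2, -0.4]
gripper_width: 0.0511
gripper_force: 0.0
time_s: 37.65
position: [0.4827, 0.0072, 0.2305]
tcp_rot: [[-0.978, 0.209, 0.001], [0.209, 0.978, 0.002], [-0.0, 0.002, -1.0]]
wrist_force: [-0.5, -0.5, 0.1]
gripper_width: 0.0856
gripper_force: 0.0
[0.48268537 0.00722583 0.23049315]
top 195 [[0.5895, -0.3112, 0.1566], [0.6083, -0.2891, 0.1827], [0.6178, -0.2707, 0.1875]] [0.06753733 0.09016396] [-0.02489409  0.01775832]
scene 109 [[0.604, -0.3067, 0.1748], [0.61, -0.2924, 0.1836], [0.6191, -0.2773, 0.188]] [0.0790916 0.0919266] [-0.01616179  0.01278511]
```

View pics/c9.png

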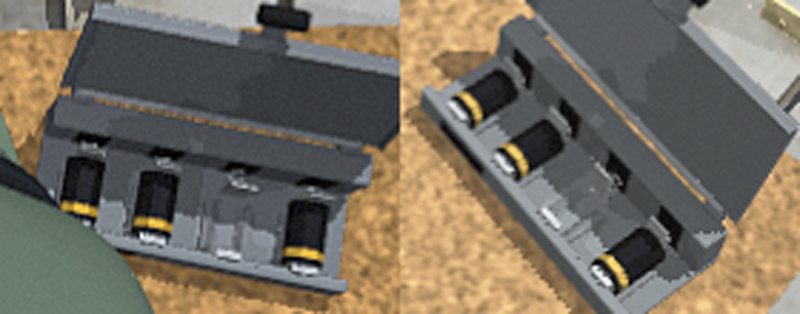

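All three cells are seated with their lips over the buttons, in bays 0, 1 and 3; bay 2 is empty. The bar is at about (0.613,−0.291,0.180). I'll check the seating numerically while moving to the bar.

```bash
python3 - <<'E'
from h import *
im=cam('scene');W=cloud(im);yaw=np.radians(-12.2);o=np.array([.5284,-.2726]);ex=np.array([np.cos(yaw),np.sin(yaw)]);ey=np.array([-ex[1],ex[0]])
d=W[...,:2]-o;x=d@ex;y=d@ey;z=W[...,2]
dk=((im['pixels'].max(2)<80)|(im['pixels'][...,0].astype(int)-im['pixels'][...,2]>50))&(z>.025)&(z<.045)
for b in(81,27,-81):
    m=dk&(abs(y*1000-b)<20)&(x>-.045)&(x<.012)
    mt=m&(abs(y*1000-b)<6);print(b,np.percentile(x[m],[2,98]).round(4),np.percentile(y[m],[2,98]).round(4),'ztop',np.median(z[mt]).round(4),'slope',np.polyfit(x[mt],z[mt],1)[0].round(3))
E
python3 -m jog '[[0,0,0,0,0,30,1],[0,0,0,18.7,-42.6,0,1],[0,0,0,18.7,-42.6,0,1],[0,0,0,18.7,-42.6,0,1],[0,0,0,18.7,-42.6,0,1],[0,0,0,18.7,-42.6,0,1],[0,0,0,18.7,-42.6,0,1],[0,0,0,18.5,-42.6,0,1]]' 40 && python3 -m jog '[[0,0,0,0,0,0,1],[0,0,0,0,0,0,1]]'; python3 cells.py
```

```text
81 [-0.034   0.0101] [0.0658 0.0916] ztop 0.0344 slope 0.004
27 [-0.0345  0.0093] [0.0123 0.0378] ztop 0.0346 slope -0.004
-81 [-0.0348  0.0098] [-0.0947 -0.0696] ztop 0.0345 slope -0.002
time_s: 38.6
position: [0.6138, -0.2996, 0.2599]
tcp_rot: [[-0.976, 0.217, -0.0], [0.217, 0.976, -0.0], [0.0, -0.0, -1.0]]
wrist_force: [1.3, 1.1, 1.0]
gripper_width: 0.0854
gripper_force: 0.0
time_s: 38.8
position: [0.6135, -0.2976, 0.2589]
tcp_rot: [[-0.976, 0.218, -0.001], [0.218, 0.976, 0.0], [0.001, 0.0, -1.0]]
wrist_force: [-0.4, 0.7, 0.5]
gripper_width: 0.0851
gripper_force: 0.0
[ 0.61363988 -0.29636711  0.25944414] 167.5272587128201
```

```bash
python3 -m jog '[[0,0,0,0,0,-30,1],[0,0,0,0,0,-30,1],[0,0,0,0,0,-27,1],[0,0,0,0,0,0,1],[0,0,0,0,0,0,1]]' && python3 -m jog '[[0,0,0,0,0,0,-1],[0,0,0,0,0,0,-1],[0,0,0,0,0,0,-1],[0,0,0,0,0,0,-1],[0,0,0,0,0,0,-1],[0,0,0,0,0,0,-1]]' 40
```

```text
time_s: 39.35
position: [0.6143, -0.2957, 0.1742]
tcp_rot: [[-0.977, 0.215, 0.001], [0.215, 0.977, -0.0], [-0.001, -0.0, -1.0]]
wrist_force: [0.5, -0.3, 0.9]
gripper_width: 0.0855
gripper_force: 0.0
time_s: 39.95
position: [0.6165, -0.292, 0.1744]
tcp_rot: [[-0.977, 0.212, 0.005], [0.212, 0.977, 0.005], [-0.003, 0.006, -1.0]]
wrist_force: [6.5, 18.9, 9.5]
gripper_width: 0.029
gripper_force: 40.6
```

```bash
python3 - <<'E'
import numpy as np
ex=np.array([.9774,-.2113]);p0=None
for i,a in enumerate(np.linspace(1.87,0.0,25)):
    p=np.round(np.array([*(-130*np.cos(a)*ex),130*np.sin(a)]))
    if p0 is not None: print(i,(p-p0).astype(int).tolist(),end=' ')
    p0=p
E
python3 -m jog '[[0,0,0,0,3,0,-1],[0,0,0,0,0,0,-1],[0,0,0,0,0,0,-1]]'
```

```text
1 [-9, 2, 3] 2 [-10, 2, 2] 3 [-10, 2, 1] 4 [-10, 2, 0] 5 [-9, 2, -1] 6 [-10, 3, -1] 7 [-10, 2, -2] 8 [-9, 2, -3] 9 [-10, 2, -3] 10 [-9, 2, -5] 11 [-8, 2, -5] 12 [-8, 1, -5] 13 [-8, 2, -7] 14 [-7, 2, -7] 15 [-7, 1, -7] 16 [-6, 1, -8] 17 [-6, 1, -9] 18 [-4, 2, -8] 19 [-5, 0, -10] 20 [-3, 1, -9] 21 [-3, 1, -10] 22 [-2, 0, -10] 23 [-1, 0, -10] 24 [0, 0, -10] time_s: 40.25
position: [0.6159, -0.2916, 0.1745]
tcp_rot: [[-0.977, 0.214, 0.004], [0.214, 0.977, 0.001], [-0.004, 0.002, -1.0]]
wrist_force: [5.2, 7.0, 12.4]
gripper_width: 0.0289
gripper_force: 40.8
```

```bash
python3 -m jog '[[0,0,0,-9,2,3,-1],[0,0,0,-10,2,2,-1],[0,0,0,-10,2,1,-1],[0,0,0,-10,2,0,-1],[0,0,0,-9,2,-1,-1],[0,0,0,-10,3,-1,-1],[0,0,0,-10,2,-2,-1],[0,0,0,-9,2,-3,-1]]' && python3 -m jog '[[0,0,0,-10,2,-3,-1],[0,0,0,-9,2,-5,-1],[0,0,0,-8,2,-5,-1],[0,0,0,-8,1,-5,-1],[0,0,0,-8,2,-7,-1],[0,0,0,-7,2,-7,-1],[0,0,0,-7,1,-7,-1],[0,0,0,0,0,0,-1]]'
```

```text
time_s: 41.05
position: [0.538, -0.2747, 0.1728]
tcp_rot: [[-0.977, 0.214, 0.003], [0.214, 0.977, 0.001], [-0.002, 0.002, -1.0]]
wrist_force: [3.1, 6.5, 4.2]
gripper_width: 0.0288
gripper_force: 40.9
time_s: 41.85
position: [0.4804, -0.2623, 0.1328]
tcp_rot: [[-0.977, 0.214, 0.001], [0.214, 0.977, 0.002], [-0.0, 0.002, -1.0]]
wrist_force: [1.9, 11.1, 2.5]
gripper_width: 0.029
gripper_force: 43.5
```

```bash
python3 -m jog '[[0,0,0,-6,1,-8,-1],[0,0,0,-6,1,-9,-1],[0,0,0,-4,2,-8,-1],[0,0,0,-5,0,-10,-1],[0,0,0,-3,1,-9,-1],[0,0,0,-3,1,-10,-1],[0,0,0,-2,0,-10,-1],[0,0,0,0,0,0,-1]]' && python3 -m jog '[[0,0,0,-1,0,-8,-1],[0,0,0,0,0,-5,-1],[0,0,0,0,0,0,-1],[0,0,0,0,0,0,-1]]' && python3 -m jog '[[0,0,0,0,0,-3,-1],[0,0,0,0,0,0,-1],[0,0,0,0,0,0,-1]]'
```

```text
time_s: 42.65
position: [0.4515, -0.2561, 0.0683]
tcp_rot: [[-0.977, 0.213, -0.0], [0.213, 0.977, 0.002], [0.001, 0.002, -1.0]]
wrist_force: [0.4, 13.1, 1.5]
gripper_width: 0.029
gripper_force: 45.4
time_s: 43.05
position: [0.4503, -0.2559, 0.0559]
tcp_rot: [[-0.977, 0.213, -0.001], [0.213, 0.977, 0.003], [0.001, 0.002, -1.0]]
wrist_force: [-1.4, 15.0, 1.0]
gripper_width: 0.029
gripper_force: 45.6
time_s: 43.35
position: [0.4502, -0.2559, 0.0529]
tcp_rot: [[-0.977, 0.213, -0.001], [0.213, 0.977, 0.003], [0.001, 0.002, -1.0]]
wrist_force: [-2.8, 16.0, 1.5]
gripper_width: 0.0293
gripper_force: 45.7
```

```bash
python3 -m jog '[[0,0,0,0,1,-2,-1],[0,0,0,0,0,0,-1],[0,0,0,0,0,0,-1]]' && python3 -m jog '[[0,0,0,0,1,-2,-1],[0,0,0,0,0,0,-1],[0,0,0,0,0,0,-1]]' && python3 -m jog '[[0,0,0,0,0,-1,-1],[0,0,0,0,0,0,-1],[0,0,0,0,0,0,-1]]'
```

```text
time_s: 43.65
position: [0.4501, -0.2557, 0.051]
tcp_rot: [[-0.977, 0.214, -0.001], [0.214, 0.977, 0.002], [0.001, 0.001, -1.0]]
wrist_force: [-4.2, 10.2, 1.3]
gripper_width: 0.029
gripper_force: 45.7
time_s: 43.95
position: [0.4501, -0.2556, 0.0491]
tcp_rot: [[-0.977, 0.215, -0.0], [0.215, 0.977, 0.0], [0.0, 0.0, -1.0]]
wrist_force: [-3.1, 4.5, 2.2]
gripper_width: 0.029
gripper_force: 45.7
time_s: 44.25
position: [0.4501, -0.2556, 0.0481]
tcp_rot: [[-0.977, 0.215, -0.0], [0.215, 0.977, 0.0], [0.0, 0.0, -1.0]]
wrist_force: [-3.3, 4.2, 1.6]
gripper_width: 0.0289
gripper_force: 45.8
```

```bash
python3 -m jog '[[0,0,0,0,0,-1.5,-1],[0,0,0,0,0,0,-1],[0,0,0,0,0,0,-1]]' && python3 -m jog '[[0,0,0,0,0,-1.5,-1],[0,0,0,0,0,0,-1],[0,0,0,0,0,0,-1]]'
```

```text
time_s: 44.55
position: [0.4501, -0.2556, 0.0466]
tcp_rot: [[-0.977, 0.215, -0.0], [0.215, 0.977, 0.0], [0.001, 0.0, -1.0]]
wrist_force: [-4.7, 4.3, 2.2]
gripper_width: 0.0287
gripper_force: 45.9
time_s: 44.85
position: [0.4501, -0.2556, 0.0452]
tcp_rot: [[-0.977, 0.215, -0.0], [0.215, 0.977, 0.0], [0.0, 0.0, -1.0]]
wrist_force: [-3.7, 6.1, 4.0]
gripper_width: 0.0289
gripper_force: 46.1
```

```bash
python3 -m jog '[[0,0,0,0,0,-1.5,-1],[0,0,0,0,0,0,-1],[0,0,0,0,0,0,-1]]'
python3 - <<'E'
from h import *
W=cloud(cam('top'));yaw=np.radians(-12.2);o=np.array([.5284,-.2726]);ex=np.array([np.cos(yaw),np.sin(yaw)]);ey=np.array([-ex[1],ex[0]])
d=W[...,:2]-o;x=d@ex;y=d@ey;z=W[...,2]
m=(x>-.05)&(x<.04)&(abs(y)<.105)&(z>.045)&(z<.075)
for _ in range(4):
    A=np.c_[x[m],y[m],np.ones(m.sum())];c=np.linalg.lstsq(A,z[m],rcond=None)[0];m=m&(abs(c[0]*x+c[1]*y+c[2]-z)<.004)
print('cover slope',-c[0],m.sum(),c)
E
```

```text
time_s: 45.15
position: [0.4503, -0.2557, 0.0445]
tcp_rot: [[-0.977, 0.215, 0.0], [0.215, 0.977, -0.0], [-0.0, -0.0, -1.0]]
wrist_force: [-8.2, 7.5, 22.1]
gripper_width: 0.0289
gripper_force: 48.2
cover slope -0.001348689078526508 2311 [ 0.00134869 -0.00111294  0.05592657]
```

The cover is shut: slope about 0, with a firm stop at 22 N. I'll release, lift straight up and check.

```bash
python3 -m jog '[[0,0,0,0,0,0.5,-1],[0,0,0,0,0,0,0.2],[0,0,0,0,0,0,0.6],[0,0,0,0,0,0,1],[0,0,0,0,0,0,1],[0,0,0,0,0,20,1],[0,0,0,0,0,45,1],[0,0,0,0,0,45,1]]' && python3 -m jog '[[0,0,0,-2,45,20,1],[0,0,0,-2,45,0,1],[0,0,0,-2,45,0,1],[0,0,0,-2,45,0,1],[0,0,0,0,0,0,1],[0,0,0,0,0,0,1]]'
python3 - <<'E'
from h import *
im=cam('top');save(im,'end.png');W=cloud(im);yaw=np.radians(-12.2);o=np.array([.5284,-.2726]);ex=np.array([np.cos(yaw),np.sin(yaw)]);ey=np.array([-ex[1],ex[0]])
d=W[...,:2]-o;x=d@ex;y=d@ey;z=W[...,2]
m=(x>-.05)&(x<.04)&(abs(y)<.105)&(z>.045)&(z<.075)
for _ in range(4):
    A=np.c_[x[m],y[m],np.ones(m.sum())];c=np.linalg.lstsq(A,z[m],rcond=None)[0];m=m&(abs(c[0]*x+c[1]*y+c[2]-z)<.004)
print('cover slope',-c[0],m.sum())
s=cam('scene');save(s,'ends.png')
E
```

```text
time_s: 46.0
position: [0.4498, -0.2557, 0.1551]
tcp_rot: [[-0.977, 0.215, -0.001], [0.215, 0.977, 0.001], [0.001, 0.0, -1.0]]
wrist_force: [0.9, -1.8, -0.1]
gripper_width: 0.0857
gripper_force: 0.0
time_s: 46.6
position: [0.4423, -0.0755, 0.174]
tcp_rot: [[-0.977, 0.213, 0.0], [0.213, 0.977, -0.0], [-0.0, -0.0, -1.0]]
wrist_force: [-1.0, -0.7, -1.0]
gripper_width: 0.0856
gripper_force: 0.0
cover slope 0.003402423605289014 2256
```

View pics/ends.png

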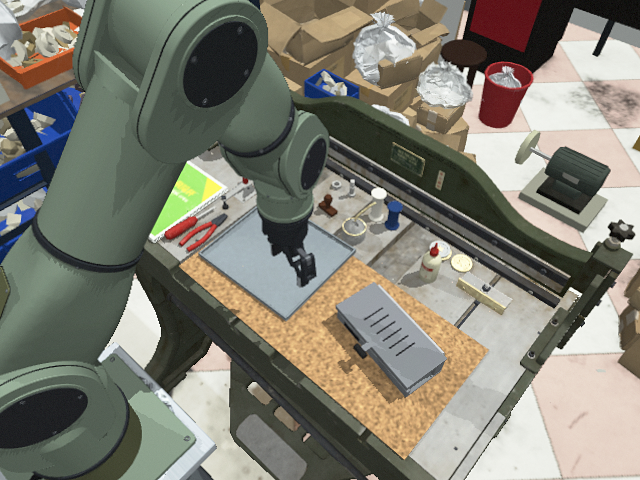

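The cover at (390,340) is shut, the visible tray is empty, the tools are in place, and the arm touches nothing. I'm handing in the job.

```bash
python3 -c "
from rig import *
print(close_job())"
```

```text
the job is handed in; nothing more can be done
None
```

I loaded all three cells present into bays 0, 1 and 3 with their buttons under the lips, shut the cover, left the tools where they were, and handed the job in at about 47 s; no verdict came back.

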